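# Refill the tablet tube

### The arm

A 7-joint arm with a two-finger parallel gripper is mounted at the origin on the work surface. World frame = base frame: x ahead of the robot, y to its left, z up, the work surface at z = 0. Lengths are in m, angles in rad, forces in N, time in s.
With the tool pointing down it reaches from about 0.35 to 0.9 m from the base axis. Payload 8.1 kg.
Tool frame: the origin (TCP) lies between the finger pads; the fingertips stand 19 mm ahead of it and the grasp point (between the pads) is the TCP; y points along the fingers, x is the direction in which the jaws open and shut, and the axes are right-handed (so a half turn about y gives the same grasp; the last joint's range is limited). The gripper opens to 92 mm and grips with 3 to 60 N. Pads are 19 mm wide; open, the fingers measure 130 mm over their backs; the gripper's body (75 mm by 190 mm) begins 47 mm behind the grasp point.
Start: joints at [-1.416, 0.434, 0.025, 1.573, -0.012, 1.134, -0.075], TCP at [0.159, 0.604, 0.207] pointing down, gripper open.
Joint ranges: [-2.62, 2.62], [-0.44, 2.09], [-1.27, 1.32], [0.08, 2.57], [-1.32, 4.46], [0.12, 2], [-2.74, 2.74]. Speed limits (rad/s): [2.22, 2.22, 3.01, 3.01, 3.14, 3.14, 3.14].

### API

Orientations are given as a rotation vector (axis times angle).
In Python, from cell import arm gives the robot as it stands.
- The arm moves only by the tool move_arm, never from a script. Its argument "series" is a list of rows, each an object of numbers: "x", "y", "z": the shift along the tool's x, y, z in cm; "rx", "ry", "rz": the turn, a rotation vector about the tool's x, y, z in rad. In form: [{"x": .., "y": .., "z": .., "rx": .., "ry": .., "rz": ..}, ...]. A call has 1 to 12 rows; each row shifts and turns the pose as measured when the row begins, along the tool's axes as they then stand; what a row does not reach is not made up. A row lasts 1/8 s, in which the tool goes at most 62.5 mm and 10.7 degrees, less where a joint would pass 70% of its speed; a pose out of reach is approached as far as the arm can. A call is refused whole if a number of a shift passes 6.25 or a number of a turn 0.188, either way. A call with a gripper value outside its range is refused whole. "jaw" is the finger opening in cm, from 0 to 9.18, set as the call begins (left out, the last holds). The fingers move at their own pace and stop on an object; "newtons" is the grip in N (left out, the last holds). Time passes only in rows, so rows that do not move let the fingers close. It gives the time, the measured TCP pose, the force and the opening at its end, in the units of the state.
- arm.observe(): the state, without advancing time (a new reading comes with each control period).
- arm.get_image(name): name is "scene" or "top" or "wrist"; returns the picture (400x640x3 uint8, blue, green, red); there is no depth.
- arm.camera_params(name): a dict with "K" (3x3 intrinsics, pixels), "k1" (the pictures are not rectified: a ray, as slopes to the right and down, at radius r is drawn at 1 + k1 r^2 times it, then the intrinsics apply), "R" (3x3) and "t" (3): a world point X has camera coordinates R X + t; the wrist camera has in their place "tool_from_camera" (4x4, takes a point from camera to tool coordinates, whose origin is the TCP and whose axes are the tool frame's). Camera axes: x right, y down, z forward; pixel columns grow to the right and rows downward; lengths in m; the calibration is good to about 2 mm. A picture is of the moment at which its call begins: read the wrist's pose just before it. camera_params takes no time and is no camera call.
- arm.sign_off(): hands the job in, once; it reports no verdict.
The state is a dict: "clock": time; "joints": joint angles; "dq": joint speeds; "joint_efforts": joint torques, N m; "position": TCP position; "ee_rot": TCP orientation; "force": force on the tool from outside, world axes, zero at the start; "ft_torque": the same for the moment, N m; "width": opening from 0.0 (shut) to 1.0 (fully open).
Only numpy, scipy, OpenCV 4.12 (cv2) and the standard library are available. Lean on these libraries where they do the work, as an engineer would, in place of code of your own. Each camera call takes 0.05 s, during which the arm holds its last target.

### The job

Top up the tablet tube on the table: stand the paper-wrapped roll of tablets in the tube's mouth, then push it down the tube with the wooden rod until it bottoms out firmly, without crushing it. Put the rod back upright in its stand and leave the other things on the table where they are.

Things in the scene. Friction and masses are not known exactly. Their poses are not given: they have to be found in the camera images.
- tube: fixed white plastic tube standing upright on a dark square wooden foot (100 x 100 x 8 mm). Rim 110 mm above the table; outside diameter 40 mm, 49 mm at the flared rim. Bore 27 mm, flaring to 36 mm over the top 10 mm. Origin on the tube's axis at table height, z up. Already part filled to a height that differs each time and is not measured; see the two points.
- tube_mouth (a point): centre of the tube's mouth, in the plane of the rim, 110 mm above the table; z up. Fully home, the roll's top lies 26 to 49 mm below this. From 16 mm below the rim (their tops slope outwards above that), four thin sprung ribs grip a 24 mm roll wherever it is: it never falls, but is pushed against 4 to 7 N of rubbing all the way down. They never come within 11 mm of the axis.
- tube_axis (a point): point on the tube's axis 60 mm above the table; z up. On the filling below lies a stiff spring cushion (4 N per mm, up to 6 mm), so at the bottom the force climbs quickly above the rubbing: the roll has bottomed out firmly once the rod has pressed it there with 12 N or more for half a second (aim for 15 to 20). More than 30 N from the rod crushes the tablets.
- roll: paper-wrapped roll of tablets with a brown band: plain cylinder, diameter 24 mm, 50 mm tall, 40 g, standing upright on the table at the start. Origin at the centre of its underside, z along its axis (up). Held 40 to 42 mm above its underside and pushed 17 to 19 mm into the mouth (up to about 8 N) it is held upright by the ribs.
- roll_top (a point): centre of the roll's top face, 50 mm above its origin
- rod: pale wooden pusher rod: straight round shaft 18 mm in diameter, flat lower end, small knob (25 mm in diameter) from 108 mm up, 122 mm long, 50 g, standing upright in its stand at the start. Origin at the centre of its flat lower end, z along the rod towards the knob. Held 80 to 90 mm above the lower end it reaches far enough down the tube with the fingers clear of the rim.
- stand: fixed dark wooden block, 76 x 76 mm and 34 mm tall, with one round upright hole 24 mm in diameter and 26 mm deep in the middle of its top (mouth chamfered 4 mm): the rod's stand. Origin at the centre of its underside on the table, z up; the hole's floor is 8 mm above the table.
- stand_floor (a point): centre of the floor of the stand's hole, 8 mm above the table: where the rod's lower end rests
- mug: grey-green mug, 84 mm across, 100 mm tall, with a handle; origin under its middle. Not to be moved
- shaker_a: glass shaker with blue cap, 38 mm across, 75 mm tall, the one between the roll or stand and the tube on the right side (-y); origin under its middle. Not to be moved
- shaker_b: glass shaker like the other, beyond the tube; origin under its middle. Not to be moved
- remote: black remote control, 40 x 135 x 18 mm, lying flat on the robot's side of the tube, long along its y; origin under its middle. Not to be moved
- penknife: closed dark red penknife, 85 x 22 x 16 mm, lying flat on the robot's side; long along its x; origin under its middle. Not to be moved
- tablet_bottle: white closed bottle, 48 mm across, 110 mm tall, beyond the tube on the left; origin under its middle. Not to be moved
Not all that is in view belongs to the job. What is meant by the rod is not blue, and is the smaller of those in its own colour.

How it is judged:
On the way, in this order (a step that is already met when the one before it is completed fails the run):
1. the roll stands upright in the tube's mouth, let go (horizontal distance between roll_top and tube_mouth below 0.006 m and angle between roll's own z axis and vertical below 0.2 rad and z of roll in the frame of tube_mouth below -0.008 m and contact force between the fingers and roll below 0.05 N and z of roll_top in the frame of tube_mouth above 0.01 m), for 0.2 s.
2. deep in the tube, the rod presses the bottomed-out roll with at least 12 N (horizontal distance between roll_top and tube_mouth below 0.006 m and angle between roll's own z axis and vertical below 0.2 rad and z of roll_top in the frame of tube_mouth below -0.024 m and contact force between rod and roll above 12 N), for 0.3 s.
At the end, for the whole second after the job is handed in: The roll is down the tube, its top at least 24 mm below the rim, upright within 0.2 rad and within 6 mm of the tube's axis, at rest; the rod stands in its stand's hole (lower end within 8 mm of the hole's middle and 6 mm of its floor, tilt under 0.3 rad), released and at rest (horizontal distance between roll_top and tube_mouth below 0.006 m and angle between roll's own z axis and vertical below 0.2 rad and z of roll_top in the frame of tube_mouth below -0.024 m and linear speed of each of roll, rod below 0.02 m/s and horizontal distance between rod and stand_floor below 0.008 m and z of rod in the frame of stand_floor below 0.006 m and angle between rod's own z axis and vertical below 0.3 rad and contact force between the fingers and rod below 0.05 N); the robot touches nothing.
It fails at once if the rod presses the roll with more than 30 N (contact force between rod and roll above 30 N).
It fails at once if another thing on the table is moved by more than 30 mm (distance of any of mug, shaker_a, shaker_b, remote, penknife, tablet_bottle from where it was at the start of the episode above 0.03 m).
It also fails if it takes over 64 s, if anything falls off the work surface, if the arm or the gripper's body presses on something with over 40 N, if the wrist force passes 120 N, or if a joint passes its speed limit or range.

## Working session

There is one attempt and no reset: what is moved stays moved. The work goes in short steps, Python scripts to look and compute and a tool call to move; the robot and the scene stay as the last step left them, time stands still between calls to the robot, and variables do not carry over. Pictures are saved under pics/ and viewed, and the job is handed in when it is done.

Besides the shell and the picture viewer there is one more tool, called as name([rows], argument=value, ...), one row to a line, values as JSON. move_arm: Moves the arm, as the interface text tells. Its arguments: {"type":"object","properties":{"series":{"type":"array","items":{"type":"object","properties":{"x":{"type":"number"},"y":{"type":"number"},"z":{"type":"number"},"rx":{"type":"number"},"ry":{"type":"number"},"rz":{"type":"number"}}}},"jaw":{"type":"number"},"newtons":{"type":"number"}},"required":["series"]}

```bash
ls; mkdir -p pics; python3 - <<'E'
from cell import arm
import cv2
print(arm.observe())
for n in ("scene","top","wrist"):
    cv2.imwrite(f"pics/{n}0.png",arm.get_image(n)); print(n,arm.camera_params(n))
E
```

```text
pics
{'clock': 0.0, 'joints': array([-1.41557972,  0.43517416,  0.02498621,  1.57410705, -0.01159745,
        1.13395801, -0.07514626]), 'dq': array([-1.44543136e-03,  9.20026741e-04, -2.69506277e-03, -1.60653274e-03,
        1.90844655e-03,  4.13287662e-05, -1.42432481e-03]), 'joint_efforts': array([-9.94705510e-05, -6.67853880e+01,  9.85044390e-01, -3.14459217e+01,
       -6.04538270e-02,  4.28435532e-02,  1.57441827e-04]), 'position': array([0.15928669, 0.60381232, 0.20577161]), 'ee_rot': array([-1.3212984 , -1.01634852,  1.01817545]), 'force': array([-0.03876564,  0.17184496,  0.17454665]), 'ft_torque': array([ 0.02611709, -0.05184161,  0.01730995]), 'width': 1.0021056445301515}
scene {'K': array([[419.0411685 ,   0.        , 321.65698035],
       [  0.        , 419.0411685 , 200.32339651],
       [  0.        ,   0.        ,   1.        ]]), 'k1': 0.002193071183379409, 'R': array([[-0.81089808,  0.5851155 ,  0.00917353],
       [ 0.43914744,  0.6188158 , -0.65131907],
       [-0.38677361, -0.52412485, -0.75874852]]), 't': array([ 0.45390077, -0.20245565,  1.27200255])}
top {'K':
[... 242 characters left out ...]
   [-0.98165941, -0.00847815, -0.19045452],
       [ 0.19042199,  0.00449897, -0.98169202]]), 't': array([0.01386673, 0.58136238, 0.73264546])}
wrist {'K': array([[322.53801013,   0.        , 319.59799436],
       [  0.        , 322.53801013, 198.19187547],
       [  0.        ,   0.        ,   1.        ]]), 'k1': -0.06693456056280879, 'tool_from_camera': array([[ 9.99999394e-01,  5.04704064e-04,  9.78644183e-04,
         8.95095577e-04],
       [-8.06666824e-04, -2.69179240e-01,  9.63089760e-01,
        -1.78296022e-01],
       [ 7.49506013e-04, -9.63089966e-01, -2.69178670e-01,
         7.17038445e-02],
       [ 0.00000000e+00,  0.00000000e+00,  0.00000000e+00,
         1.00000000e+00]])}
```

View pics/scene0.png

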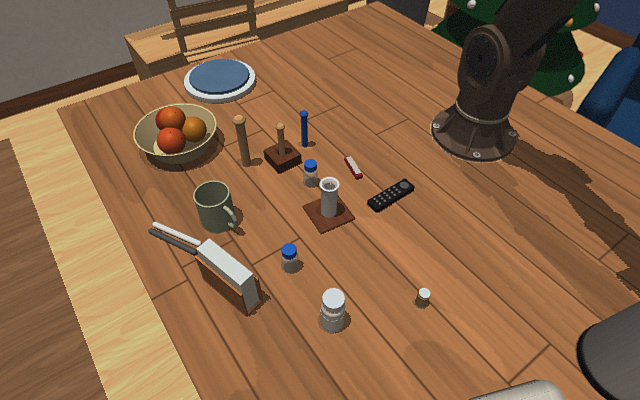

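View pics/top0.png

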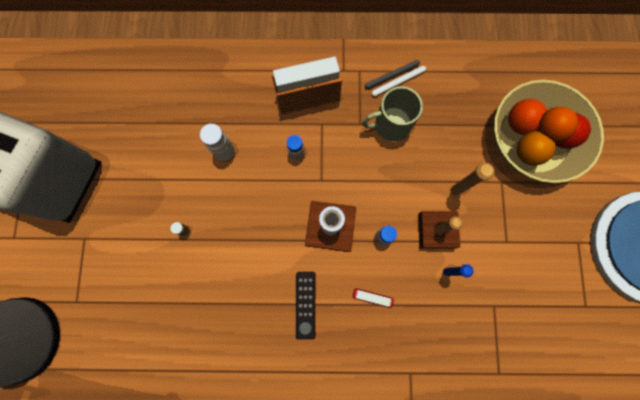

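View pics/wrist0.png

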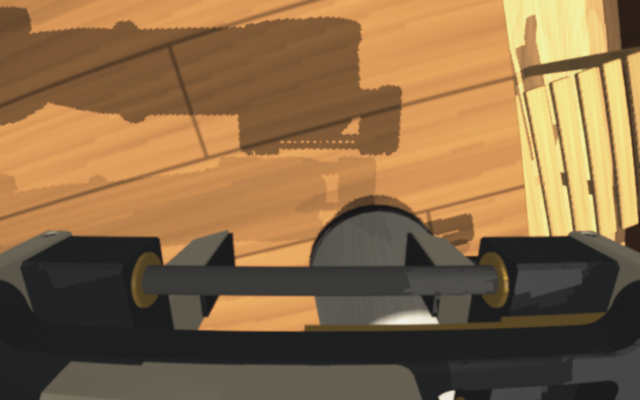

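```bash
cat > h.py <<'E'
import numpy as np, cv2
from scipy.spatial.transform import Rotation as Ro
from cell import arm
def ray(name,uv,pose=None):
    p=arm.camera_params(name);K=p['K']
    d=np.array([(uv[0]-K[0,2])/K[0,0],(uv[1]-K[1,2])/K[1,1]])
    u=d.copy()
    for _ in range(20): u=d/(1+p['k1']*(u@u))
    v=np.array([u[0],u[1],1.])
    if 'R' in p: return -p['R'].T@p['t'], p['R'].T@v
    T=p['tool_from_camera']; R=Ro.from_rotvec(pose[1]).as_matrix()
    return R@T[:3,3]+pose[0], R@(T[:3,:3]@v)
def plane(name,uv,z,pose=None):
    o,d=ray(name,uv,pose); return o+d*(z-o[2])/d[2]
def tri(a,b):
    A=np.zeros((3,3));B=np.zeros(3)
    for o,d in (a,b):
        d=d/np.linalg.norm(d);P=np.eye(3)-np.outer(d,d);A+=P;B+=P@o
    X=np.linalg.solve(A,B); return X
def proj(name,X,pose=None):
    p=arm.camera_params(name)
    if 'R' in p: c=p['R']@X+p['t']
    else:
        T=p['tool_from_camera'];R=Ro.from_rotvec(pose[1]).as_matrix()
        c=T[:3,:3].T@(R.T@(X-pose[0])-T[:3,3])
    u=c[:2]/c[2];u=u*(1+p['k1']*(u@u));return p['K'][:2,:2]@u+p['K'][:2,2]
E
python3 - <<'E'
from h import *
print(Ro.from_rotvec([-1.3212984 , -1.01634852,  1.01817545]).as_matrix().round(3))
t=cv2.imread('pics/top0.png');s=cv2.imread('pics/scene0.png')
def c(im,u0,v0,w,h,f): return cv2.resize(im[v0:v0+h,u0:u0+w],None,fx=f,fy=f,interpolation=cv2.INTER_CUBIC)
a=c(t,155,210,50,40,8);b=c(s,400,280,50,40,8);d=c(t,300,195,50,40,8);e=c(s,305,170,50,40,8)
cv2.imwrite('pics/z1.png',np.vstack([np.hstack([a[:300],b[:300]]),np.hstack([d[:300],e[:300]])]))
a=c(t,415,195,80,60,5);b=c(s,255,110,80,60,5)
cv2.imwrite('pics/z2.png',np.hstack([a,b]))
E
```

```text
[[ 0.255 -0.    -0.967]
 [ 0.967 -0.001  0.255]
 [-0.001 -1.    -0.   ]]
```

View pics/z1.png

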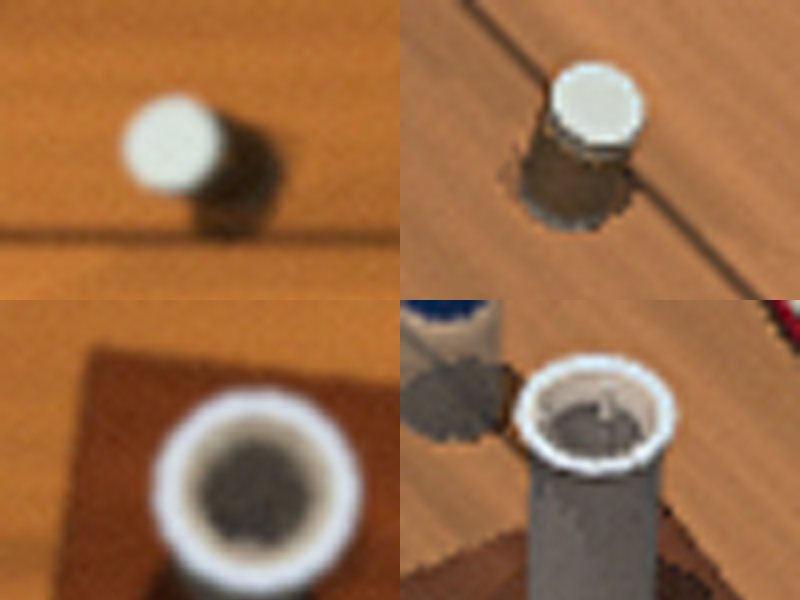

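View pics/z2.png

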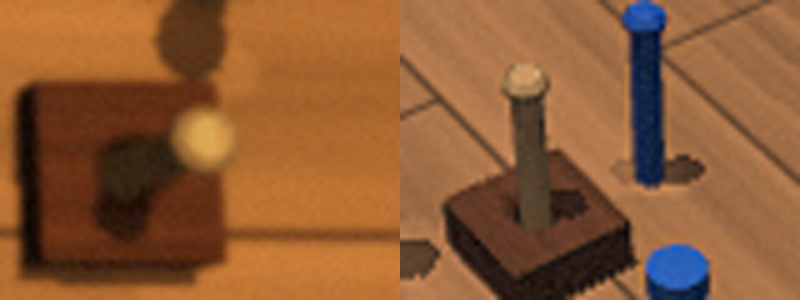

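The zoom shows the roll's white top at about top (176,228) / scene (424,293), the tube's rim at top (332,219) / scene (329,185), and the rod's knob in the stand at top (455,222) / scene (280,126). I'll fit these properly.

```bash
python3 - <<'E'
from h import *
t=cv2.imread('pics/top0.png');s=cv2.imread('pics/scene0.png')
def white(im,box,thr=150,smax=70):
    u,v,w,h=box; z=cv2.cvtColor(im[v:v+h,u:u+w],cv2.COLOR_BGR2HSV)
    m=((z[...,2]>thr)&(z[...,1]<smax)).astype(np.uint8)
    cs,_=cv2.findContours(m,cv2.RETR_EXTERNAL,cv2.CHAIN_APPROX_NONE)
    c=max(cs,key=len);e=cv2.fitEllipse(c);return np.array(e[0])+[u,v],np.array(e[1]),len(c)
rt=white(t,(155,210,50,40));rs=white(s,(400,280,50,40))
mt=white(t,(310,200,45,40));ms=white(s,(312,170,36,32))
print(rt,rs,mt,ms)
X=tri(ray('top',rt[0]),ray('scene',rs[0]));print('roll',X,plane('top',rt[0],.05),plane('scene',rs[0],.05))
X=tri(ray('top',mt[0]),ray('scene',ms[0]));print('tube',X,plane('top',mt[0],.11),plane('scene',ms[0],.11))
kt=np.array([415+203/5-.4,195+138/5-.4]);ks=np.array([255+125/5-.4,110+82/5-.4])
X=tri(ray('top',kt),ray('scene',ks));print('knob',X,plane('top',kt,.13),plane('scene',ks,.122))
# stand top corners from zoom (top)
for q in [(35,82),(215,82),(222,262),(38,266)]:
    print(plane('top',np.array(q)/5+[415-.4,195-.4],.034)[:2])
for q in [(550,150),(632,222),(520,278),(445,205)]:
    print('s',plane('scene',np.array([q[0]-400,q[1]])/5+[255-.4,110-.4],.034)[:2])
# others
for n,uv,z in [('shaker_a',(388,234),.075),('shaker_b',(294,143),.075),('mug',(402,107),.1),('bottle',(210,133),.11),('bluerod',(467,271),.122),('bigrod',(486,172),.15),('remote',(306,305),.018),('knife',(373,298),.016)]:
    print(n,plane('top',uv,z)[:2])
E
```

```text
(array([175.85373116, 227.53833199]), array([10.48039627, 11.03429413]), 30) (array([424.12546539, 292.47072315]), array([ 8.95432663, 10.96116829]), 29) (array([331.51984406, 218.26898003]), array([24.26843643, 25.09742165]), 69) (array([328.98872375, 183.6986866 ]), array([13.97998142, 19.11116791]), 50)
roll [0.52738753 0.31352666 0.05071808] [0.52835806 0.31277764 0.05      ] [0.52595573 0.31419624 0.05      ]
tube [ 0.53994369 -0.00215503  0.11129677] [ 0.54110755 -0.00315265  0.11      ] [ 0.53835958 -0.00202443  0.11      ]
knob [ 0.53218617 -0.22904909  0.12769097] [ 0.53273532 -0.22922761  0.13      ] [ 0.5282218  -0.23388191  0.122     ]
[ 0.56975426 -0.1937549 ]
[ 0.5704048  -0.26917994]
[ 0.49523181 -0.26766348]
[ 0.49294188 -0.19185584]
s [ 0.49628502 -0.26913397]
s [ 0.49153164 -0.19255131]
s [ 0.56525602 -0.19091961]
s [ 0.56867162 -0.2639053 ]
shaker_a [ 0.51618726 -0.11511017]
shaker_b [0.70239009 0.07371374]
mug [ 0.77189696 -0.14550761]
bottle [0.70925921 0.23747646]
bluerod [ 0.44496031 -0.24828937]
bigrod [ 0.62280912 -0.28381888]
remote [0.37564953 0.04594416]
knife [ 0.39071712 -0.09134685]
```

move_arm([
  {"y": -2, "ry": -0.13},
  {"y": -2, "ry": -0.13},
  {"x": -6},
  {"x": -5, "z": -3},
  {"x": -4, "z": -4},
  {"x": -4, "z": -4},
  {"x": -4, "z": -4},
  {"x": -3, "z": -5},
  {"z": -5},
  {"z": -5},
  {"z": 0},
  {"z": 0},
], jaw=6, newtons=15)

```text
invalid input
```

```bash
cat > d.py <<'E'
# print tool shift (cm) to a target TCP with tool x=+Y,y=-Z ; rotation left
from h import *
import sys
def delta(tgt,yaw=np.pi/2):
    s=arm.observe();R=Ro.from_rotvec(s['ee_rot']).as_matrix()
    tx=np.array([np.cos(yaw),np.sin(yaw),0]);ty=np.array([0,0,-1.]);Rt=np.c_[tx,ty,np.cross(tx,ty)]
    print('t',round(s['clock'],2),'pos',s['position'].round(4),'F',s['force'].round(1),'w',round(s['width']*91.8,1))
    print('shift cm',(R.T@(np.array(tgt)-s['position'])*100).round(2),'turn',Ro.from_matrix(R.T@Rt).as_rotvec().round(3))
if __name__=='__main__': delta([float(a) for a in sys.argv[1:4]])
E
python3 d.py 0.527 0.3135 0.14
```

```text
t 0.15 pos [0.1593 0.604  0.2059] F [ 0.1  0.8 -0.5] w 92.0
shift cm [-18.7    6.62 -42.96] turn [-0.    -0.258 -0.001]
```

move_arm([
  {"x": 0, "y": -2, "z": 0, "rx": 0, "ry": -0.13, "rz": 0},
  {"x": 0, "y": -2, "z": 0, "rx": 0, "ry": -0.13, "rz": 0},
  {"x": -6, "y": 0, "z": 0, "rx": 0, "ry": 0, "rz": 0},
  {"x": -5, "y": 0, "z": -3, "rx": 0, "ry": 0, "rz": 0},
  {"x": -4, "y": 0, "z": -4, "rx": 0, "ry": 0, "rz": 0},
  {"x": -4, "y": 0, "z": -4, "rx": 0, "ry": 0, "rz": 0},
  {"x": -4, "y": 0, "z": -4, "rx": 0, "ry": 0, "rz": 0},
  {"x": -3, "y": 0, "z": -5, "rx": 0, "ry": 0, "rz": 0},
  {"x": 0, "y": 0, "z": -5, "rx": 0, "ry": 0, "rz": 0},
  {"x": 0, "y": 0, "z": -5, "rx": 0, "ry": 0, "rz": 0},
  {"x": 0, "y": 0, "z": 0, "rx": 0, "ry": 0, "rz": 0},
], jaw=6, newtons=15)

```text
clock: 1.52
position: [0.4696, 0.338, 0.245]
ee_rot: [-1.206, -1.216, 1.222]
force: [-1.3, -0.4, -0.8]
width: 0.653
```

```bash
python3 d.py 0.527 0.3135 0.14
```

```text
t 1.52 pos [0.4696 0.338  0.245 ] F [-1.3 -0.4 -0.8] w 60.0
shift cm [-2.48 10.51 -5.72] turn [-0.001  0.013 -0.004]
```

move_arm([
  {"x": -1.2, "y": 4, "z": -2.8, "rx": 0, "ry": 0.006, "rz": -0.004},
  {"x": -1.2, "y": 4, "z": -2.8, "rx": 0, "ry": 0.006, "rz": 0},
  {"x": 0, "y": 2, "z": 0, "rx": 0, "ry": 0, "rz": 0},
  {"x": 0, "y": 0, "z": 0, "rx": 0, "ry": 0, "rz": 0},
  {"x": 0, "y": 0, "z": 0, "rx": 0, "ry": 0, "rz": 0},
])

```text
clock: 2.15
position: [0.5245, 0.3161, 0.1428]
ee_rot: [-1.204, -1.211, 1.212]
force: [-0.0, -0.0, -0.2]
width: 0.651
```

```bash
python3 d.py 0.527 0.3135 0.14; python3 - <<'E'
from h import *
s=arm.observe();p=(s['position'],s['ee_rot'])
im=arm.get_image('wrist');cv2.imwrite('pics/w1.png',im)
print(proj('wrist',np.array([.527,.3135,.05]),p))
E
```

```text
t 2.15 pos [0.5245 0.3161 0.1428] F [-0.  -0.  -0.2] w 59.8
shift cm [-0.27  0.28 -0.25] turn [-0.003  0.004  0.001]
[315.31710416 196.46847988]
```

View pics/w1.png

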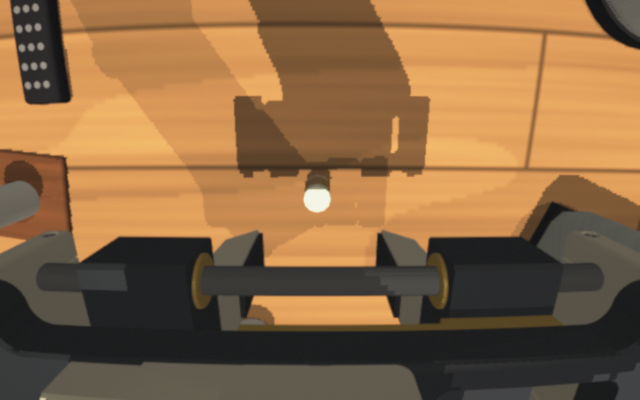

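```bash
python3 - <<'E'
from h import *
s=arm.observe();p=(s['position'],s['ee_rot'])
im=cv2.imread('pics/w1.png')[180:220,295:340]
z=cv2.cvtColor(im,cv2.COLOR_BGR2HSV);m=((z[...,2]>150)&(z[...,1]<70)).astype(np.uint8)
c=max(cv2.findContours(m,0,1)[0],key=len);e=cv2.fitEllipse(c);print(e)
print(plane('wrist',np.array(e[0])+[295,180],.05,p))
E
```

```text
((21.599912643432617, 18.998165130615234), (24.057832717895508, 26.43570327758789), 90.19156646728516)
[0.52915969 0.31485204 0.05      ]
```

move_arm([
  {"x": -0.15, "y": 2, "z": -0.4, "rx": -0.003, "ry": 0.004, "rz": 0},
  {"x": 0, "y": 4, "z": 0, "rx": 0, "ry": 0, "rz": 0},
  {"x": 0, "y": 2, "z": 0, "rx": 0, "ry": 0, "rz": 0},
  {"x": 0, "y": 0, "z": 0, "rx": 0, "ry": 0, "rz": 0},
  {"x": 0, "y": 0, "z": 0, "rx": 0, "ry": 0, "rz": 0},
])

```text
clock: 2.82
position: [0.5304, 0.3201, 0.0685]
ee_rot: [-1.207, -1.223, 1.201]
force: [0.4, -0.4, 0.8]
width: 0.653
```

```bash
python3 d.py 0.5285 0.3145 0.041
```

```text
t 2.83 pos [0.5304 0.3201 0.0685] F [ 0.4 -0.4  0.8] w 59.9
shift cm [-0.59  2.74  0.22] turn [0.009 0.004 0.01 ]
```

move_arm([
  {"x": -0.5, "y": 1.2, "z": 0.2, "rx": 0.009, "ry": 0.004, "rz": 0.01},
  {"x": 0, "y": 1, "z": 0, "rx": 0, "ry": 0, "rz": 0},
  {"x": 0, "y": 0, "z": 0, "rx": 0, "ry": 0, "rz": 0},
  {"x": 0, "y": 0, "z": 0, "rx": 0, "ry": 0, "rz": 0},
])

```text
clock: 3.32
position: [0.5294, 0.3157, 0.0471]
ee_rot: [-1.21, -1.211, 1.208]
force: [-0.0, 0.8, 0.2]
width: 0.654
```

```bash
python3 d.py 0.5285 0.3145 0.041
```

```text
t 3.33 pos [0.5294 0.3157 0.0471] F [-0.   0.8  0.2] w 60.0
shift cm [-0.12  0.61  0.09] turn [0.002 0.    0.001]
```

move_arm([
  {"x": -0.12, "y": 0.6, "z": 0.09, "rx": 0.002, "ry": 0, "rz": 0.001},
  {"x": 0, "y": 0, "z": 0, "rx": 0, "ry": 0, "rz": 0},
  {"x": 0, "y": 0, "z": 0, "rx": 0, "ry": 0, "rz": 0},
])

```text
clock: 3.7
position: [0.5286, 0.3146, 0.041]
ee_rot: [-1.209, -1.209, 1.209]
force: [0.1, 0.4, 0.1]
width: 0.659
```

```bash
python3 d.py 0.5285 0.3145 0.041
```

```text
t 3.7 pos [0.5286 0.3146 0.041 ] F [0.1 0.4 0.1] w 60.5
shift cm [-0.01 -0.    0.01] turn [0. 0. 0.]
```

move_arm([
  {"x": 0, "y": 0, "z": 0, "rx": 0, "ry": 0, "rz": 0},
  {"x": 0, "y": 0, "z": 0, "rx": 0, "ry": 0, "rz": 0},
  {"x": 0, "y": 0, "z": 0, "rx": 0, "ry": 0, "rz": 0},
  {"x": 0, "y": 0, "z": 0, "rx": 0, "ry": 0, "rz": 0},
  {"x": 0, "y": 0, "z": 0, "rx": 0, "ry": 0, "rz": 0},
  {"x": 0, "y": 0, "z": 0, "rx": 0, "ry": 0, "rz": 0},
], jaw=0, newtons=25)

```text
clock: 4.45
position: [0.5288, 0.3147, 0.0413]
ee_rot: [-1.209, -1.21, 1.209]
force: [0.4, 0.1, -0.1]
width: 0.048
```

```bash
python3 d.py 0.5285 0.3145 0.041
```

```text
t 4.45 pos [0.5288 0.3147 0.0413] F [ 0.4  0.1 -0.1] w 4.5
shift cm [-0.02  0.03  0.03] turn [0.001 0.    0.   ]
```

The opening is 4.5 mm, which a 24 mm roll can't explain, so the grasp missed. I'll look.

```bash
python3 - <<'E'
from h import *
for n in ('wrist','scene','top'):
    im=arm.get_image(n);cv2.imwrite(f'pics/{n}2.png',im)
a=cv2.imread('pics/scene2.png')[200:350,350:500];b=cv2.imread('pics/top2.png')[150:300,110:260]
cv2.imwrite('pics/z3.png',cv2.resize(np.hstack([a,b]),None,fx=2.6,fy=2.6,interpolation=2))
E
```

```text
(no output)
```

View pics/wrist2.png

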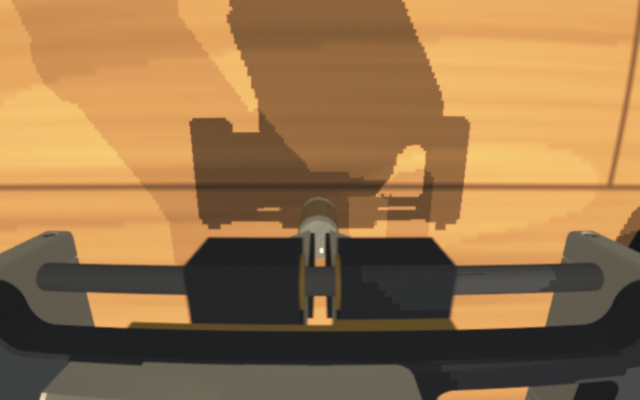

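View pics/z3.png

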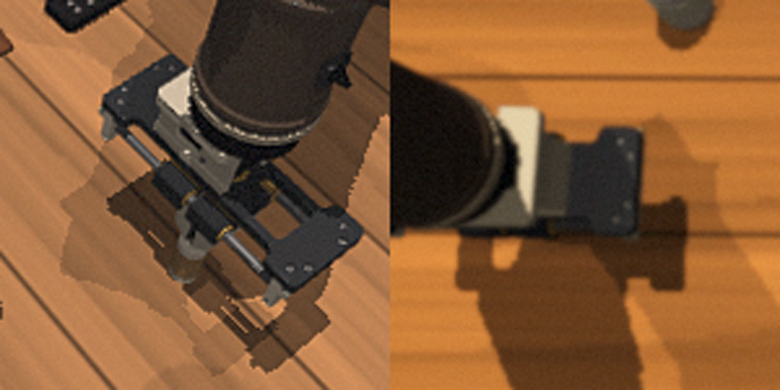

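```bash
python3 - <<'E'
from h import *
s=arm.observe();p=(s['position'],s['ee_rot'])
print('tcp',proj('wrist',p[0],p),'tip',proj('wrist',p[0]-[0,0,.019],p))
for x in (.50,.51,.52,.53):
    print(x,'top',proj('wrist',np.array([x,.3147,.05]),p),'bot',proj('wrist',np.array([x,.3147,0]),p), 'scene', proj('scene',np.array([x,.3147,.05])),proj('scene',np.array([x,.3147,.0])))
im=cv2.imread('pics/wrist2.png')[170:330,240:400];b=cv2.imread('pics/scene2.png')[260:340,380:460]
cv2.imwrite('pics/z4.png',np.hstack([cv2.resize(im,(480,480),interpolation=2)[:, 80:400],cv2.resize(b,(480,480),interpolation=2)]))
E
```

```text
tcp [318.10866173 233.34176881] tip [318.20439615 222.37978061]
0.5 top [317.99197559 189.73483791] bot [318.25552789 172.04732224] scene [433.19754844 286.1368081 ] [428.35712589 297.51444299]
0.51 top [318.00217264 207.35726428] bot [318.25992776 186.11214288] scene [429.79359859 288.62831417] [425.0746246  299.95052155]
0.52 top [318.01266974 224.44147493] bot [318.26455484 199.85344673] scene [426.35938747 291.14204521] [421.76415495 302.40743107]
0.53 top [318.02341654 240.99329679] bot [318.26938636 213.27258725] scene [422.89450502 293.67830338] [418.42535371 304.88544305]
```

View pics/z4.png

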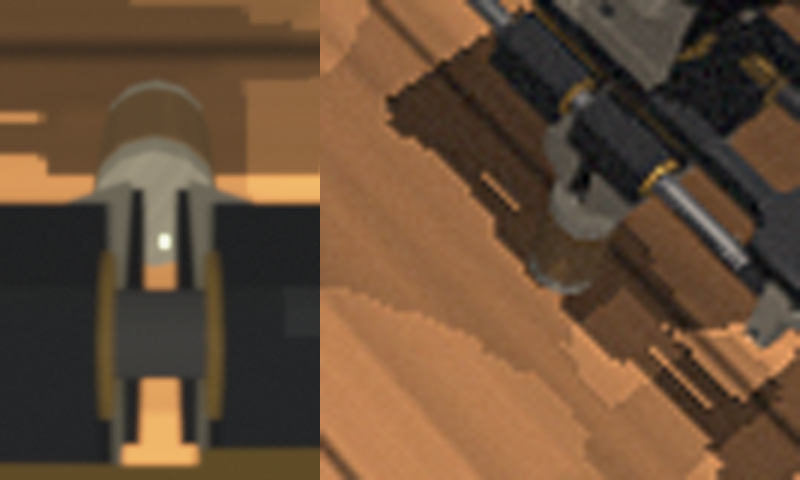

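```bash
python3 - <<'E'
from h import *
p=(np.array([0.5245,0.3161,0.1428]),np.array([-1.204,-1.211,1.212]))
for uv in [(545,33),(527,168),(320,168),(320,25)]: print('w1',plane('wrist',uv,0,p)[:2])
for uv in [(83,240),(76,302),(178,240),(178,303)]: print('top',plane('top',uv,0)[:2])
s=arm.observe();p=(s['position'],s['ee_rot'])
for uv in [(320,187),(612,187)]: print('w2',plane('wrist',uv,0,p)[:2])
print('scene tcp',proj('scene',p[0]),proj('scene',p[0]-[0,0,.019]),proj('scene',p[0]+[0,0,.047]))
print('joints',s['joints'])
E
```

```text
w1 [0.37805219 0.53167687]
w1 [0.50898632 0.53289498]
w1 [0.51083295 0.31768467]
w1 [0.37782975 0.31702454]
top [0.50565867 0.53101681]
top [0.37554499 0.52945179]
top [0.50760167 0.32502047]
top [0.37581596 0.31463009]
w2 [0.51063848 0.31591827]
w2 [0.50999005 0.53418092]
scene tcp [422.50318212 295.40438003] [420.77964125 299.71424551] [427.02238626 284.10459927]
joints [-0.72751678  0.59355162  0.15218592  1.77630251 -0.12094797  0.78000728
  1.05589799]
```

View pics/scene2.png

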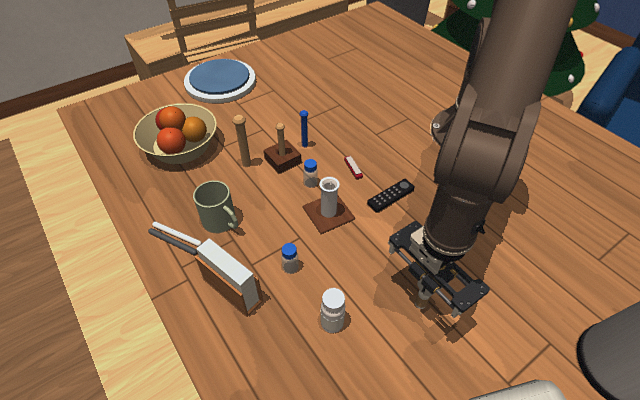

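```bash
python3 - <<'E'
from h import *
p=(np.zeros(3),np.zeros(3))
for y in (-.047,-.03,-.02,-.01,0,.01,.019):
  print(y,[proj('wrist',np.array([.030,y,z]),p).round(0).tolist() for z in (.0095,0,-.0095)])
im=cv2.imread('pics/w1.png')[200:350,190:450];cv2.imwrite('pics/z5.png',cv2.resize(im,None,fx=3,fy=3,interpolation=2))
E
```

```text
-0.047 [[385.0, 253.0], [384.0, 272.0], [382.0, 290.0]]
-0.03 [[378.0, 238.0], [377.0, 255.0], [376.0, 272.0]]
-0.02 [[375.0, 231.0], [374.0, 247.0], [373.0, 263.0]]
-0.01 [[372.0, 224.0], [371.0, 240.0], [370.0, 255.0]]
0 [[369.0, 218.0], [369.0, 233.0], [368.0, 248.0]]
0.01 [[367.0, 213.0], [366.0, 227.0], [366.0, 241.0]]
0.019 [[365.0, 208.0], [364.0, 222.0], [364.0, 236.0]]
```

View pics/z5.png

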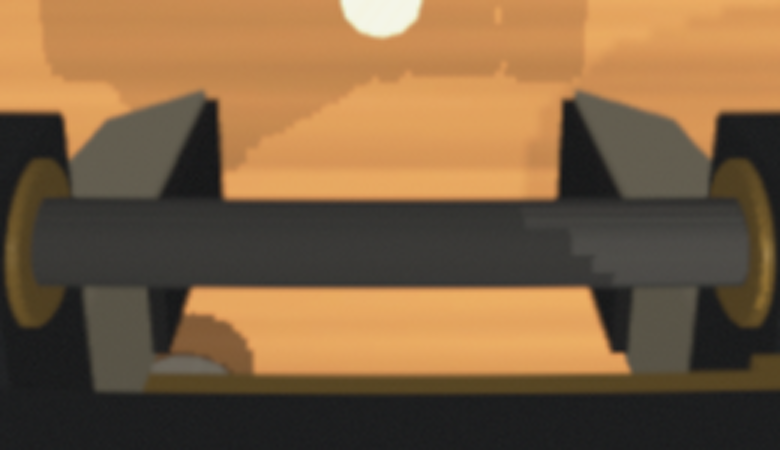

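The pictures all agree. The roll still stands untouched at x≈0.528. The pad tips appear at wrist (377,233) and (262,233), at a depth of about 0.168 m, so the real tips end about 40 mm short of where the reported TCP puts them. The plank seams confirm the camera pose itself. I'll take the true grasp point as about 40 mm behind the reported TCP. Next I'll open, go lower and check by force and image.

move_arm([
  {"x": 0, "y": 0, "z": 0, "rx": 0, "ry": 0, "rz": 0},
  {"x": 0, "y": 0, "z": 0, "rx": 0, "ry": 0, "rz": 0},
  {"x": 0, "y": 0, "z": 0, "rx": 0, "ry": 0, "rz": 0},
  {"x": 0, "y": 0, "z": 0, "rx": 0, "ry": 0, "rz": 0},
  {"x": 0, "y": 0, "z": 0, "rx": 0, "ry": 0, "rz": 0},
  {"x": 0, "y": 1, "z": 0, "rx": 0, "ry": 0, "rz": 0},
  {"x": 0, "y": 1, "z": 0, "rx": 0, "ry": 0, "rz": 0},
  {"x": 0, "y": 0.8, "z": 0, "rx": 0, "ry": 0, "rz": 0},
  {"x": 0, "y": 0, "z": 0, "rx": 0, "ry": 0, "rz": 0},
], jaw=6)

```text
clock: 5.72
position: [0.5283, 0.3144, 0.0105]
ee_rot: [-1.209, -1.209, 1.21]
force: [-0.6, -0.6, 0.1]
width: 0.653
```

```bash
python3 d.py 0.5285 0.3145 0.0005; python3 - <<'E'
from h import *
im=arm.get_image('wrist');cv2.imwrite('pics/w3.png',im)
b=arm.get_image('scene')[240:340,370:470];cv2.imwrite('pics/z6.png',cv2.resize(b,(500,500),interpolation=2))
E
```

```text
t 5.72 pos [0.5283 0.3144 0.0105] F [-0.6 -0.6  0.1] w 59.9
shift cm [ 0.01  1.   -0.02] turn [-0.001  0.    -0.   ]
```

View pics/w3.png

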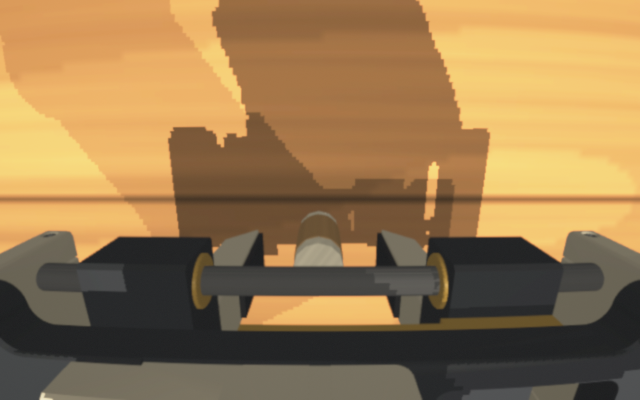

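View pics/z6.png

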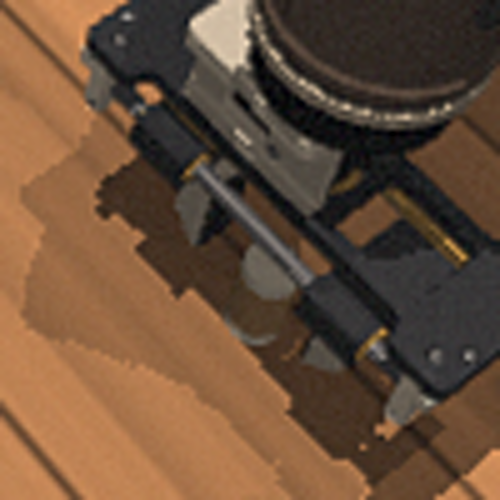

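The roll stands between the open fingers (wrist (318,240), scene roughly mid-gap), with the tips still above mid-height. I'll lower the last 10 mm and close.

move_arm([
  {"x": 0, "y": 0.6, "z": 0, "rx": 0, "ry": 0, "rz": 0},
  {"x": 0, "y": 0.4, "z": 0, "rx": 0, "ry": 0, "rz": 0},
  {"x": 0, "y": 0, "z": 0, "rx": 0, "ry": 0, "rz": 0},
])

```text
clock: 6.2
position: [0.5292, 0.315, 0.0012]
ee_rot: [-1.209, -1.211, 1.208]
force: [0.8, -0.8, 0.7]
width: 0.652
```

move_arm([
  {"x": 0, "y": 0, "z": 0, "rx": 0, "ry": 0, "rz": 0},
  {"x": 0, "y": 0, "z": 0, "rx": 0, "ry": 0, "rz": 0},
  {"x": 0, "y": 0, "z": 0, "rx": 0, "ry": 0, "rz": 0},
  {"x": 0, "y": 0, "z": 0, "rx": 0, "ry": 0, "rz": 0},
  {"x": 0, "y": 0, "z": 0, "rx": 0, "ry": 0, "rz": 0},
  {"x": 0, "y": 0, "z": 0, "rx": 0, "ry": 0, "rz": 0},
], jaw=0, newtons=25)

```text
clock: 6.95
position: [0.5295, 0.3151, 0.0016]
ee_rot: [-1.21, -1.211, 1.207]
force: [-0.2, 0.1, -1.0]
width: 0.257
```

```bash
python3 d.py 0.5285 0.3145 0.0005; python3 - <<'E'
from h import *
im=arm.get_image('wrist');cv2.imwrite('pics/w4.png',im)
E
```

```text
t 6.95 pos [0.5295 0.3151 0.0016] F [-0.2  0.1 -1. ] w 23.6
shift cm [-0.06  0.11  0.1 ] turn [ 0.002 -0.     0.001]
```

View pics/w4.png

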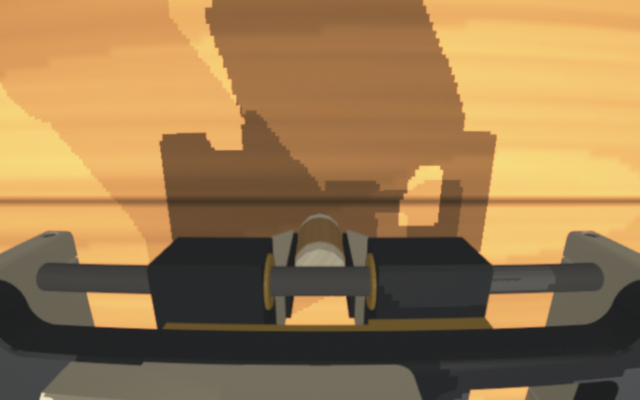

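Gripped: 23.6 mm opening, roll upright at wrist (320,240). The reported TCP is 1.6 mm above the roll's underside. Now I'll lift and carry it towards the tube.

move_arm([
  {"x": 0, "y": -3, "z": 0, "rx": 0.002, "ry": 0, "rz": 0.001},
  {"x": 0, "y": -5, "z": 0, "rx": 0, "ry": 0, "rz": 0},
  {"x": 0, "y": -5, "z": 0, "rx": 0, "ry": 0, "rz": 0},
  {"x": 0, "y": -4, "z": 0, "rx": 0, "ry": 0, "rz": 0},
  {"x": -4, "y": 0, "z": 0, "rx": 0, "ry": 0, "rz": 0},
  {"x": -6, "y": 0, "z": 0, "rx": 0, "ry": 0, "rz": 0},
  {"x": -6, "y": 0, "z": 0, "rx": 0, "ry": 0, "rz": 0},
  {"x": -6, "y": 0, "z": 0, "rx": 0, "ry": 0, "rz": 0},
  {"x": -4, "y": 0, "z": -1, "rx": 0, "ry": 0, "rz": 0},
  {"x": 0, "y": 0, "z": 0, "rx": 0, "ry": 0, "rz": 0},
])

```text
clock: 8.25
position: [0.5395, 0.048, 0.1772]
ee_rot: [-1.209, -1.212, 1.21]
force: [-0.5, 1.0, -0.7]
width: 0.255
```

```bash
python3 d.py 0.540 -0.0025 0.16
```

```text
t 8.25 pos [0.5395 0.048  0.1772] F [-0.5  1.  -0.7] w 23.5
shift cm [-5.05  1.72 -0.04] turn [0.001 0.002 0.   ]
```

move_arm([
  {"x": -2.5, "y": 0, "z": 0, "rx": 0.001, "ry": 0.002, "rz": 0},
  {"x": -2.2, "y": 0, "z": 0, "rx": 0, "ry": 0, "rz": 0},
  {"x": 0, "y": 0, "z": 0, "rx": 0, "ry": 0, "rz": 0},
  {"x": 0, "y": 0, "z": 0, "rx": 0, "ry": 0, "rz": 0},
])

```text
clock: 8.75
position: [0.5391, 0.0039, 0.1769]
ee_rot: [-1.205, -1.212, 1.21]
force: [0.1, -0.1, -1.4]
width: 0.258
```

```bash
python3 d.py 0.540 -0.0025 0.14; python3 - <<'E'
from h import *
s=arm.observe();p=(s['position'],s['ee_rot'])
for n in ('wrist','scene','top'):cv2.imwrite(f'pics/{n}5.png',arm.get_image(n))
print(proj('wrist',np.array([.54,-.0025,.11]),p))
a=cv2.imread('pics/scene5.png')[100:230,260:400];b=cv2.imread('pics/top5.png')[150:280,260:400]
cv2.imwrite('pics/z7.png',cv2.resize(np.hstack([a,b]),None,fx=2.8,fy=2.8,interpolation=2))
E
```

```text
t 8.75 pos [0.5391 0.0039 0.1769] F [ 0.1 -0.1 -1.4] w 23.7
shift cm [-0.65  3.69 -0.09] turn [-0.     0.003  0.003]
[310.11718995 202.79658276]
```

View pics/wrist5.png

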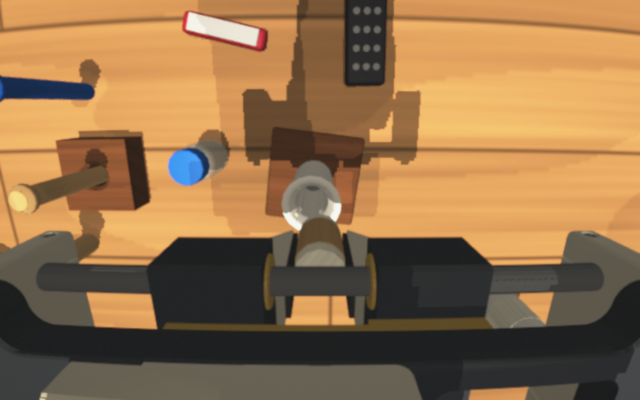

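View pics/z7.png

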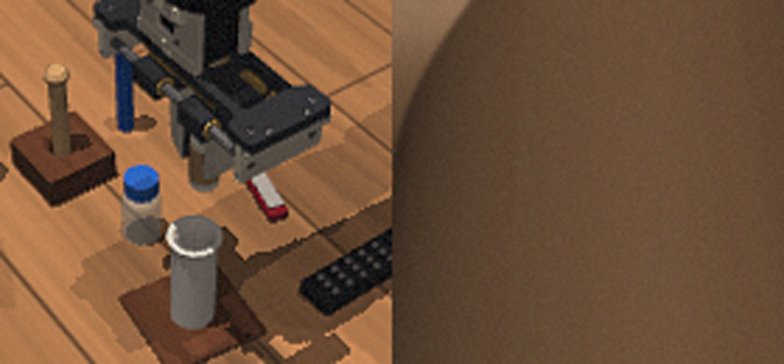

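The wrist view shows the rim centred at about (311,203), within 1.5 px of where (0.540, −0.0025) projects. The roll hangs upright, with its foot at about (320,225), and the scene shows it clear of everything. Next I'll align and lower to just above the rim.

move_arm([
  {"x": -0.57, "y": 2, "z": -0.14, "rx": 0, "ry": 0.003, "rz": 0.003},
  {"x": 0, "y": 2, "z": 0, "rx": 0, "ry": 0, "rz": 0},
  {"x": 0, "y": 1, "z": 0, "rx": 0, "ry": 0, "rz": 0},
  {"x": 0, "y": 0, "z": 0, "rx": 0, "ry": 0, "rz": 0},
  {"x": 0, "y": 0, "z": 0, "rx": 0, "ry": 0, "rz": 0},
])

```text
clock: 9.52
position: [0.5417, 0.0013, 0.1266]
ee_rot: [-1.208, -1.214, 1.212]
force: [0.9, -0.0, -0.5]
width: 0.258
```

```bash
python3 d.py 0.5405 -0.0018 0.115
```

```text
t 9.53 pos [0.5417 0.0013 0.1266] F [ 0.9 -0.  -0.5] w 23.7
shift cm [-0.31  1.16  0.12] turn [0.002 0.005 0.   ]
```

move_arm([
  {"x": -0.31, "y": 0.8, "z": 0.12, "rx": 0.002, "ry": 0.005, "rz": 0},
  {"x": 0, "y": 0, "z": 0, "rx": 0, "ry": 0, "rz": 0},
  {"x": 0, "y": 0, "z": 0, "rx": 0, "ry": 0, "rz": 0},
])

```text
clock: 9.9
position: [0.5411, -0.002, 0.1192]
ee_rot: [-1.21, -1.21, 1.208]
force: [0.4, 0.3, -0.9]
width: 0.259
```

```bash
python3 d.py 0.5405 -0.0018 0.0936; python3 - <<'E'
from h import *
s=arm.observe();p=(s['position'],s['ee_rot'])
for n in ('wrist','scene'):cv2.imwrite(f'pics/{n}6.png',arm.get_image(n))
print(proj('wrist',np.array([.54,-.0018,.11]),p))
a=cv2.imread('pics/scene6.png')[140:240,280:380];b=cv2.imread('pics/wrist6.png')[160:260,270:370]
cv2.imwrite('pics/z8.png',cv2.resize(np.hstack([a,b]),None,fx=4,fy=4,interpolation=2))
E
```

```text
t 9.9 pos [ 0.5411 -0.002   0.1192] F [ 0.4  0.3 -0.9] w 23.8
shift cm [0.02 2.56 0.07] turn [ 0.001 -0.001  0.001]
[318.46204815 226.09107176]
```

View pics/z8.png

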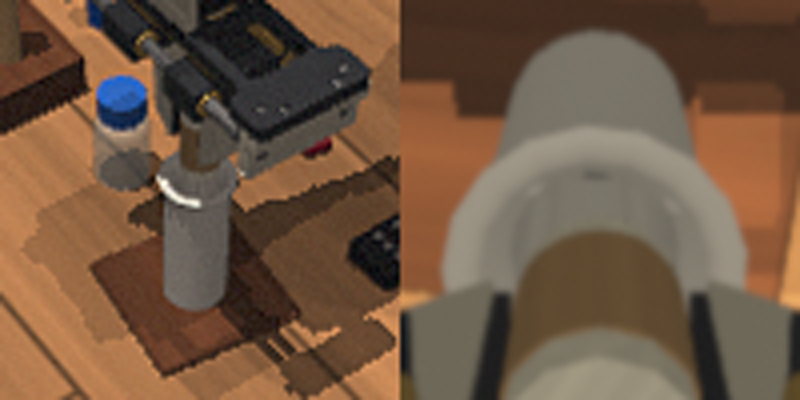

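```bash
python3 - <<'E'
from h import *
p=(np.array([ 0.5411,-0.002,0.1192]),np.array([-1.21, -1.21, 1.208]))
a=plane('wrist',(419.5,192),.11,p);b=plane('wrist',(419.5,217.5),.1176,p)
a=plane('wrist',(319,192),.11,p);b=plane('wrist',(319.5,217.5),.1176,p)
print('tube x',a[0]+.0245,'roll x',b[0]+.012)
print('y tube',(plane('wrist',(270+43/4,230),.11,p)[1]+plane('wrist',(270+348/4,230),.11,p)[1])/2)
E
```

```text
tube x 0.5426893175678257 roll x 0.5437300136817008
y tube -0.0015531403128231265
```

move_arm([
  {"x": -0.08, "y": 0.6, "z": 0.1, "rx": 0.001, "ry": -0.001, "rz": 0.001},
  {"x": 0, "y": 0.6, "z": 0, "rx": 0, "ry": 0, "rz": 0},
  {"x": 0, "y": 0, "z": 0, "rx": 0, "ry": 0, "rz": 0},
])

```text
clock: 10.38
position: [0.5399, -0.0028, 0.1063]
ee_rot: [-1.209, -1.209, 1.21]
force: [-0.4, 0.5, -0.1]
width: 0.258
```

```bash
python3 d.py 0.540 -0.0028 0.0936
```

```text
t 10.38 pos [ 0.5399 -0.0028  0.1063] F [-0.4  0.5 -0.1] w 23.7
shift cm [-0.    1.27 -0.01] turn [-0.     0.001 -0.   ]
```

move_arm([
  {"x": 0, "y": 0.6, "z": 0, "rx": 0, "ry": 0, "rz": 0},
  {"x": 0, "y": 0.4, "z": 0, "rx": 0, "ry": 0, "rz": 0},
  {"x": 0, "y": 0.3, "z": 0, "rx": 0, "ry": 0, "rz": 0},
])

```text
clock: 10.75
position: [0.5417, -0.0027, 0.0934]
ee_rot: [-1.211, -1.212, 1.208]
force: [-0.7, 0.5, 5.2]
width: 0.257
```

```bash
python3 d.py 0.540 -0.0028 0.0936
```

```text
t 10.75 pos [ 0.5417 -0.0027  0.0934] F [-0.7  0.5  5.2] w 23.6
shift cm [-0.01 -0.02  0.17] turn [ 0.003  0.001 -0.   ]
```

Resistance is 5.2 N at 18 mm depth, as expected from the ribs. Now I'll release and look.

move_arm([
  {"x": 0, "y": 0, "z": 0, "rx": 0, "ry": 0, "rz": 0},
  {"x": 0, "y": 0, "z": 0, "rx": 0, "ry": 0, "rz": 0},
  {"x": 0, "y": 0, "z": 0, "rx": 0, "ry": 0, "rz": 0},
  {"x": 0, "y": 0, "z": 0, "rx": 0, "ry": 0, "rz": 0},
  {"x": 0, "y": 0, "z": 0, "rx": 0, "ry": 0, "rz": 0},
], jaw=6)

```text
clock: 11.38
position: [0.5404, -0.0028, 0.0927]
ee_rot: [-1.21, -1.21, 1.21]
force: [-0.4, -0.2, -0.1]
width: 0.649
```

```bash
python3 d.py 0.540 -0.0028 0.17; python3 - <<'E'
from h import *
for n in ('wrist','scene'):cv2.imwrite(f'pics/{n}7.png',arm.get_image(n))
a=cv2.imread('pics/scene7.png')[140:240,280:380];b=cv2.imread('pics/wrist7.png')[170:270,270:370]
cv2.imwrite('pics/z9.png',cv2.resize(np.hstack([a,b]),None,fx=4,fy=4,interpolation=2))
E
```

```text
t 11.38 pos [ 0.5404 -0.0028  0.0927] F [-0.4 -0.2 -0.1] w 59.5
shift cm [-0.   -7.73  0.03] turn [ 0.001  0.001 -0.   ]
```

View pics/z9.png

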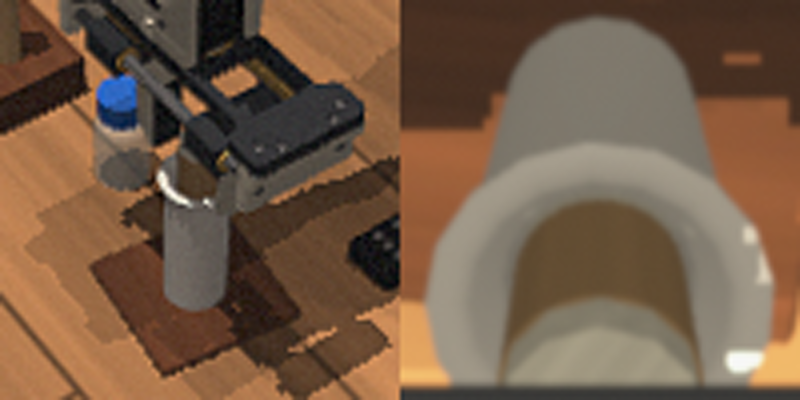

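The roll stands centred and upright in the mouth, clear of the pads. I'll rise and go over to the rod.

move_arm([
  {"x": 0, "y": -3, "z": 0, "rx": 0.001, "ry": 0.001, "rz": 0},
  {"x": 0, "y": -4, "z": 0, "rx": 0, "ry": 0, "rz": 0},
  {"x": 0, "y": -4, "z": 0, "rx": 0, "ry": 0, "rz": 0},
  {"x": -3, "y": 0, "z": 0, "rx": 0, "ry": 0, "rz": 0},
  {"x": -5, "y": 0, "z": 0, "rx": 0, "ry": 0, "rz": 0},
  {"x": -5, "y": 0, "z": 0, "rx": 0, "ry": 0, "rz": 0},
  {"x": -5, "y": 0, "z": 0, "rx": 0, "ry": 0, "rz": 0},
  {"x": -4, "y": 0, "z": 1, "rx": 0, "ry": 0, "rz": 0},
  {"x": 0, "y": 0, "z": 0, "rx": 0, "ry": 0, "rz": 0},
  {"x": 0, "y": 0, "z": 0, "rx": 0, "ry": 0, "rz": 0},
])

```text
clock: 12.72
position: [0.5309, -0.2279, 0.2066]
ee_rot: [-1.209, -1.212, 1.212]
force: [0.6, 0.6, -0.2]
width: 0.652
```

```bash
python3 d.py 0.531 -0.230 0.18; python3 - <<'E'
from h import *
s=arm.observe();p=(s['position'],s['ee_rot'])
for n in ('wrist','top'):cv2.imwrite(f'pics/{n}8.png',arm.get_image(n))
print(proj('wrist',np.array([.531,-.230,.13]),p),proj('wrist',np.array([.531,-.230,.034]),p))
E
```

```text
t 12.72 pos [ 0.5309 -0.2279  0.2066] F [ 0.6  0.6 -0.2] w 59.8
shift cm [-0.21  2.66 -0.01] turn [ 0.001  0.003 -0.001]
[315.95549784 198.49974565] [316.8907938  175.01649975]
```

View pics/wrist8.png

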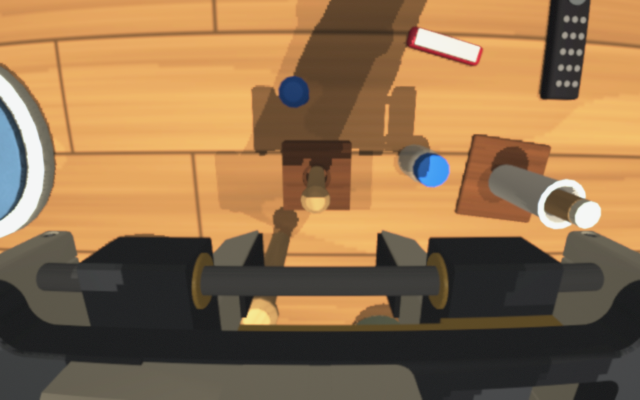

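The knob is at wrist (316,200), against (316,198.5) predicted, and the stand is centred at (316,176). The tall pale decoy at (260,310) is well off the finger line. I'll descend over the rod in stages.

move_arm([
  {"x": -0.24, "y": 2, "z": -0.1, "rx": 0.001, "ry": 0.003, "rz": -0.001},
  {"x": 0, "y": 2, "z": 0, "rx": 0, "ry": 0, "rz": 0},
  {"x": 0, "y": 2, "z": 0, "rx": 0, "ry": 0, "rz": 0},
  {"x": 0, "y": 0, "z": 0, "rx": 0, "ry": 0, "rz": 0},
  {"x": 0, "y": 0, "z": 0, "rx": 0, "ry": 0, "rz": 0},
])

```text
clock: 13.45
position: [0.535, -0.2237, 0.1465]
ee_rot: [-1.204, -1.22, 1.215]
force: [0.5, 0.3, 0.2]
width: 0.655
```

```bash
python3 d.py 0.532 -0.2303 0.0525
```

```text
t 13.45 pos [ 0.535  -0.2237  0.1465] F [0.5 0.3 0.2] w 60.2
shift cm [-0.67  9.39  0.33] turn [0.002 0.011 0.002]
```

move_arm([
  {"x": -0.67, "y": 0, "z": 0.33, "rx": 0.002, "ry": 0.011, "rz": 0.002},
  {"x": 0, "y": 2.2, "z": 0, "rx": 0, "ry": 0, "rz": 0},
  {"x": -0.15, "y": 2.2, "z": 0.05, "rx": 0, "ry": 0, "rz": 0},
  {"x": -0.1, "y": 2.2, "z": 0.05, "rx": 0, "ry": 0, "rz": 0},
  {"x": 0, "y": 0, "z": 0, "rx": 0, "ry": 0, "rz": 0},
  {"x": 0, "y": 0, "z": 0, "rx": 0, "ry": 0, "rz": 0},
])

```text
clock: 14.2
position: [0.5336, -0.2365, 0.0846]
ee_rot: [-1.22, -1.211, 1.206]
force: [-0.0, -0.6, -0.2]
width: 0.652
```

```bash
python3 d.py 0.532 -0.2303 0.0525;python3 - <<'E'
from h import *
for n in ('wrist','scene'):cv2.imwrite(f'pics/{n}9.png',arm.get_image(n))
a=cv2.imread('pics/scene9.png')[80:200,220:370];b=cv2.imread('pics/wrist9.png')[140:260,250:400]
cv2.imwrite('pics/z10.png',cv2.resize(np.hstack([a,b]),None,fx=2.6,fy=2.6,interpolation=2))
E
```

```text
t 14.2 pos [ 0.5336 -0.2365  0.0846] F [-0.  -0.6 -0.2] w 59.9
shift cm [0.64 3.2  0.19] turn [ 0.008 -0.003 -0.004]
```

View pics/z10.png

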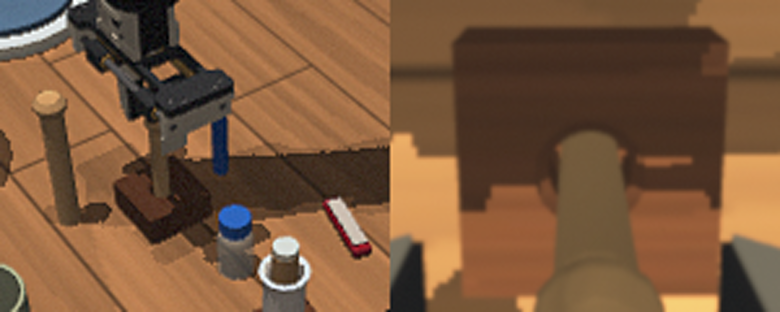

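The rod is between the fingers, centred at about wrist (320,240), and the decoys are clear. I'll finish the descent.

move_arm([
  {"x": 0.62, "y": 0.6, "z": 0.19, "rx": 0.008, "ry": -0.003, "rz": -0.004},
  {"x": 0, "y": 1.3, "z": 0, "rx": 0, "ry": 0, "rz": 0},
  {"x": 0, "y": 1.2, "z": 0, "rx": 0, "ry": 0, "rz": 0},
  {"x": 0, "y": 0, "z": 0, "rx": 0, "ry": 0, "rz": 0},
  {"x": 0, "y": 0, "z": 0, "rx": 0, "ry": 0, "rz": 0},
])

```text
clock: 14.92
position: [0.5321, -0.2295, 0.0519]
ee_rot: [-1.209, -1.211, 1.209]
force: [0.3, -0.2, 0.6]
width: 0.654
```

```bash
python3 d.py 0.532 -0.2303 0.0525
```

```text
t 14.93 pos [ 0.5321 -0.2295  0.0519] F [ 0.3 -0.2  0.6] w 60.0
shift cm [-0.08 -0.06  0.01] turn [0.001 0.001 0.   ]
```

move_arm([
  {"x": -0.05, "y": -0.06, "z": 0, "rx": 0.001, "ry": 0.001, "rz": 0},
  {"x": 0, "y": 0, "z": 0, "rx": 0, "ry": 0, "rz": 0},
  {"x": 0, "y": 0, "z": 0, "rx": 0, "ry": 0, "rz": 0},
  {"x": 0, "y": 0, "z": 0, "rx": 0, "ry": 0, "rz": 0},
  {"x": 0, "y": 0, "z": 0, "rx": 0, "ry": 0, "rz": 0},
  {"x": 0, "y": 0, "z": 0, "rx": 0, "ry": 0, "rz": 0},
], jaw=0, newtons=45)

```text
clock: 15.68
position: [0.5326, -0.2304, 0.0534]
ee_rot: [-1.21, -1.21, 1.208]
force: [-0.6, 0.3, -0.9]
width: 0.199
```

```bash
python3 d.py 0.532 -0.2303 0.0525;python3 - <<'E'
from h import *
for n in ('wrist','scene'):cv2.imwrite(f'pics/{n}10.png',arm.get_image(n))
a=cv2.imread('pics/scene10.png')[80:200,220:370];b=cv2.imread('pics/wrist10.png')[140:260,250:400]
cv2.imwrite('pics/z11.png',cv2.resize(np.hstack([a,b]),None,fx=2.6,fy=2.6,interpolation=2))
E
```

```text
t 15.68 pos [ 0.5326 -0.2304  0.0534] F [-0.6  0.3 -0.9] w 18.3
shift cm [0.01 0.09 0.06] turn [ 0.001 -0.     0.   ]
```

View pics/z11.png

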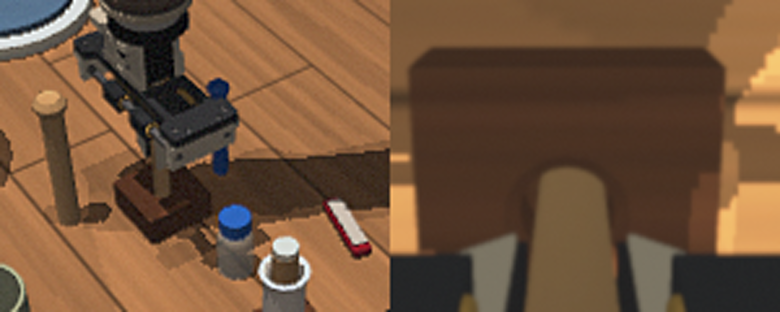

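Gripped at 18.3 mm. The rod's end is at reported z − 45.4 mm (return pose 0.5326, −0.2304, 0.0534). I'll lift and carry it over the tube.

move_arm([
  {"x": 0, "y": -2, "z": 0, "rx": 0, "ry": 0, "rz": 0},
  {"x": 0, "y": -2.5, "z": 0, "rx": 0, "ry": 0, "rz": 0},
  {"x": 0, "y": -4, "z": 0, "rx": 0, "ry": 0, "rz": 0},
  {"x": 0, "y": -5, "z": 0, "rx": 0, "ry": 0, "rz": 0},
  {"x": 0, "y": -4, "z": 0, "rx": 0, "ry": 0, "rz": 0},
  {"x": 0, "y": 0, "z": 0, "rx": 0, "ry": 0, "rz": 0},
  {"x": 4, "y": 0, "z": 0, "rx": 0, "ry": 0, "rz": 0},
  {"x": 5, "y": 0, "z": 0, "rx": 0, "ry": 0, "rz": 0},
  {"x": 5, "y": 0, "z": -0.5, "rx": 0, "ry": 0, "rz": 0},
  {"x": 4, "y": 0, "z": 0, "rx": 0, "ry": 0, "rz": 0},
  {"x": 0, "y": 0, "z": 0, "rx": 0, "ry": 0, "rz": 0},
])

```text
clock: 17.15
position: [0.5346, -0.0451, 0.2286]
ee_rot: [-1.205, -1.203, 1.21]
force: [-0.4, -0.2, -0.2]
width: 0.198
```

```bash
python3 d.py 0.5404 -0.0028 0.205
```

```text
t 17.15 pos [ 0.5346 -0.0451  0.2286] F [-0.4 -0.2 -0.2] w 18.2
shift cm [ 4.23  2.35 -0.58] turn [-0.007 -0.002  0.   ]
```

move_arm([
  {"x": 2.2, "y": 0, "z": -0.3, "rx": -0.007, "ry": -0.002, "rz": 0},
  {"x": 2, "y": 1, "z": -0.28, "rx": 0, "ry": 0, "rz": 0},
  {"x": 0, "y": 0, "z": 0, "rx": 0, "ry": 0, "rz": 0},
  {"x": 0, "y": 0, "z": 0, "rx": 0, "ry": 0, "rz": 0},
])

```text
clock: 17.65
position: [0.5392, -0.0048, 0.2153]
ee_rot: [-1.209, -1.204, 1.21]
force: [0.7, -0.1, -0.9]
width: 0.194
```

```bash
python3 d.py 0.5404 -0.0028 0.20;python3 - <<'E'
from h import *
for n in ('wrist','scene'):cv2.imwrite(f'pics/{n}11.png',arm.get_image(n))
a=cv2.imread('pics/scene11.png')[120:240,270:420];b=cv2.imread('pics/wrist11.png')[140:260,250:400]
cv2.imwrite('pics/z12.png',cv2.resize(np.hstack([a,b]),None,fx=2.6,fy=2.6,interpolation=2))
E
```

```text
t 17.65 pos [ 0.5392 -0.0048  0.2153] F [ 0.7 -0.1 -0.9] w 17.8
shift cm [ 0.21  1.52 -0.13] turn [-0.004 -0.003 -0.002]
```

View pics/z12.png

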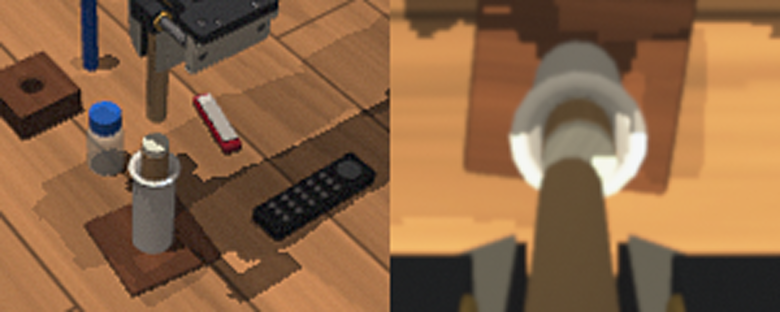

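move_arm([
  {"x": 0.2, "y": 0.8, "z": -0.13, "rx": -0.004, "ry": -0.003, "rz": -0.002},
  {"x": 0, "y": 1, "z": 0, "rx": 0, "ry": 0, "rz": 0},
  {"x": 0, "y": 0, "z": 0, "rx": 0, "ry": 0, "rz": 0},
  {"x": 0, "y": 0, "z": 0, "rx": 0, "ry": 0, "rz": 0},
])

```text
clock: 18.25
position: [0.5404, -0.0042, 0.1961]
ee_rot: [-1.211, -1.208, 1.207]
force: [-0.7, 0.1, -0.7]
width: 0.196
```

```bash
python3 d.py 0.5404 -0.0028 0.1915;python3 - <<'E'
from h import *
s=arm.observe();p=(s['position'],s['ee_rot'])
for n in ('wrist','scene'):cv2.imwrite(f'pics/{n}12.png',arm.get_image(n))
a=cv2.imread('pics/scene12.png')[130:210,290:370];b=cv2.imread('pics/wrist12.png')[160:240,280:360]
cv2.imwrite('pics/z13.png',cv2.resize(np.hstack([a,b]),None,fx=5,fy=5,interpolation=2))
E
```

```text
t 18.25 pos [ 0.5404 -0.0042  0.1961] F [-0.7  0.1 -0.7] w 18.0
shift cm [0.14 0.46 0.  ] turn [ 0.001 -0.002  0.   ]
```

View pics/z13.png

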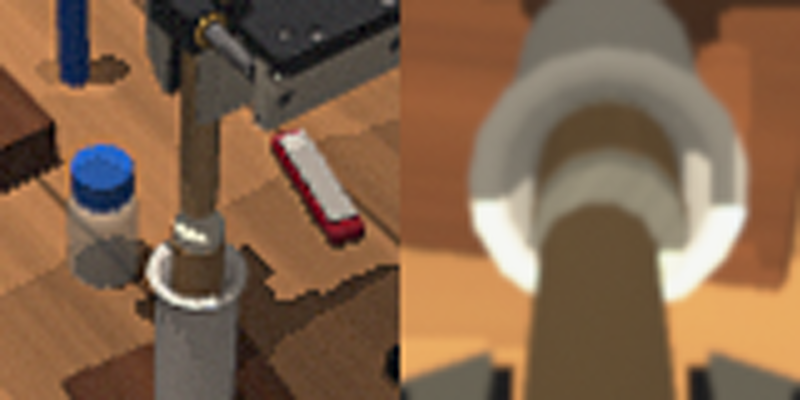

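```bash
python3 - <<'E'
from h import *
s=arm.observe();p=(s['position'],s['ee_rot'])
print('roll x',plane('wrist',(320,190),.142,p)[0]+.012,'rod x',plane('wrist',(320,200.6),p[0][2]-.0454,p)[0]+.009)
print('roll y',(plane('wrist',(280+138/5,205),.142,p)[1]+plane('wrist',(280+285/5,205),.142,p)[1])/2,'rod y',(plane('wrist',(280+140/5,208),.15,p)[1]+plane('wrist',(280+262/5,208),.15,p)[1])/2)
E
```

```text
roll x 0.5397314586867702 rod x 0.5423809645811505
roll y -0.0011355867016078248 rod y -0.002739588201704146
```

move_arm([
  {"x": 0.17, "y": 0.2, "z": 0.2, "rx": 0.001, "ry": -0.002, "rz": 0},
  {"x": 0, "y": 0, "z": 0, "rx": 0, "ry": 0, "rz": 0},
  {"x": 0, "y": 0, "z": 0, "rx": 0, "ry": 0, "rz": 0},
])

```text
clock: 18.73
position: [0.5386, -0.0021, 0.1945]
ee_rot: [-1.209, -1.21, 1.209]
force: [-0.2, -0.1, -0.0]
width: 0.195
```

```bash
python3 d.py 0.5385 -0.0026 0.1915;python3 - <<'E'
from h import *
for n in ('wrist','scene'):cv2.imwrite(f'pics/{n}13.png',arm.get_image(n))
a=cv2.imread('pics/scene13.png')[130:210,290:370];b=cv2.imread('pics/wrist13.png')[160:240,280:360]
cv2.imwrite('pics/z14.png',cv2.resize(np.hstack([a,b]),None,fx=5,fy=5,interpolation=2))
E
```

```text
t 18.73 pos [ 0.5386 -0.0021  0.1945] F [-0.2 -0.1 -0. ] w 17.9
shift cm [-0.05  0.3   0.01] turn [0.001 0.    0.   ]
```

View pics/z14.png

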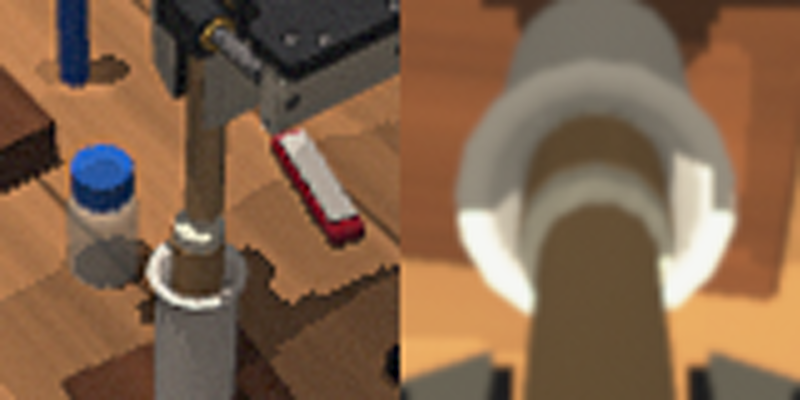

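The rod is now centred on the roll (wrist cols 599 and 600 in the zoom). Push phase: I'll go down in steps, with the bottom not expected above reported z ≈ 0.129.

move_arm([
  {"x": 0, "y": 0.5, "z": 0.01, "rx": 0, "ry": 0, "rz": 0},
  {"x": 0, "y": 0.5, "z": 0, "rx": 0, "ry": 0, "rz": 0},
  {"x": 0, "y": 0.5, "z": 0, "rx": 0, "ry": 0, "rz": 0},
  {"x": 0, "y": 0, "z": 0, "rx": 0, "ry": 0, "rz": 0},
])

```text
clock: 19.32
position: [0.5391, -0.0022, 0.1789]
ee_rot: [-1.21, -1.211, 1.208]
force: [-0.7, 0.2, -1.0]
width: 0.198
```

```bash
python3 d.py 0.5385 -0.0023 0.135
```

```text
t 19.32 pos [ 0.5391 -0.0022  0.1789] F [-0.7  0.2 -1. ] w 18.2
shift cm [-0.01  4.39  0.07] turn [0.002 0.    0.001]
```

move_arm([
  {"x": 0, "y": 0.5, "z": 0.06, "rx": 0.002, "ry": 0, "rz": 0.001},
  {"x": 0, "y": 0.5, "z": 0, "rx": 0, "ry": 0, "rz": 0},
])

```text
clock: 19.58
position: [0.5393, -0.0022, 0.1692]
ee_rot: [-1.211, -1.211, 1.209]
force: [-0.8, 0.3, 5.6]
width: 0.195
```

```bash
python3 d.py 0.5385 -0.0023 0.135;python3 - <<'E'
from h import *
for n in ('wrist','scene'):cv2.imwrite(f'pics/{n}14.png',arm.get_image(n))
a=cv2.imread('pics/scene14.png')[130:210,290:370];b=cv2.imread('pics/wrist14.png')[160:240,280:360]
cv2.imwrite('pics/z15.png',cv2.resize(np.hstack([a,b]),None,fx=5,fy=5,interpolation=2))
E
```

```text
t 19.57 pos [ 0.5393 -0.0022  0.1692] F [-0.8  0.3  5.6] w 17.9
shift cm [-0.01  3.42  0.08] turn [ 0.002  0.    -0.   ]
```

View pics/z15.png

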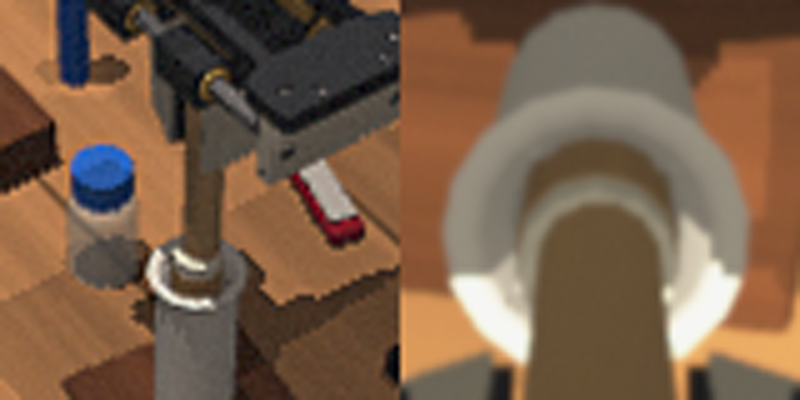

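Contact: 5.6 N of rubbing, with rod and roll still coaxial. I'll continue.

move_arm([
  {"x": 0, "y": 0.5, "z": 0.07, "rx": 0.002, "ry": 0, "rz": 0},
  {"x": 0, "y": 0.5, "z": 0, "rx": 0, "ry": 0, "rz": 0},
  {"x": 0, "y": 0.5, "z": 0, "rx": 0, "ry": 0, "rz": 0},
])

```text
clock: 20.05
position: [0.5388, -0.0022, 0.1536]
ee_rot: [-1.209, -1.209, 1.21]
force: [-0.3, 0.8, 5.1]
width: 0.193
```

```bash
python3 d.py 0.5385 -0.0023 0.135
```

```text
t 20.05 pos [ 0.5388 -0.0022  0.1536] F [-0.3  0.8  5.1] w 17.7
shift cm [-0.01  1.86  0.03] turn [ 0.  0. -0.]
```

move_arm([
  {"x": 0, "y": 0.5, "z": 0.03, "rx": 0, "ry": 0, "rz": 0},
  {"x": 0, "y": 0.5, "z": 0, "rx": 0, "ry": 0, "rz": 0},
  {"x": 0, "y": 0.5, "z": 0, "rx": 0, "ry": 0, "rz": 0},
])

```text
clock: 20.42
position: [0.5389, -0.0023, 0.1381]
ee_rot: [-1.21, -1.21, 1.209]
force: [-0.3, -0.4, 5.5]
width: 0.194
```

```bash
python3 d.py 0.5385 -0.0023 0.13
```

```text
t 20.43 pos [ 0.5389 -0.0023  0.1381] F [-0.3 -0.4  5.5] w 17.8
shift cm [-0.    0.81  0.04] turn [ 0.001  0.    -0.   ]
```

move_arm([
  {"x": 0, "y": 0.3, "z": 0.03, "rx": 0, "ry": 0, "rz": 0},
  {"x": 0, "y": 0.2, "z": 0, "rx": 0, "ry": 0, "rz": 0},
])

```text
clock: 20.68
position: [0.5387, -0.0023, 0.1327]
ee_rot: [-1.21, -1.21, 1.209]
force: [-0.1, 0.6, 6.1]
width: 0.19
```

move_arm([
  {"x": 0, "y": 0.2, "z": 0, "rx": 0, "ry": 0, "rz": 0},
])

```text
clock: 20.8
position: [0.5388, -0.0023, 0.1307]
ee_rot: [-1.21, -1.21, 1.209]
force: [-1.3, -0.3, 4.3]
width: 0.195
```

move_arm([
  {"x": 0, "y": 0.2, "z": 0, "rx": 0, "ry": 0, "rz": 0},
])

```text
clock: 20.92
position: [0.5388, -0.0023, 0.1286]
ee_rot: [-1.21, -1.21, 1.209]
force: [0.3, 0.2, 5.7]
width: 0.194
```

move_arm([
  {"x": 0, "y": 0.2, "z": 0, "rx": 0, "ry": 0, "rz": 0},
])

```text
clock: 21.05
position: [0.5389, -0.0023, 0.1266]
ee_rot: [-1.211, -1.21, 1.209]
force: [-0.7, -0.8, 5.1]
width: 0.195
```

move_arm([
  {"x": 0, "y": 0.2, "z": 0, "rx": 0, "ry": 0, "rz": 0},
])

```text
clock: 21.18
position: [0.5389, -0.0024, 0.1246]
ee_rot: [-1.211, -1.211, 1.208]
force: [-1.4, -0.5, 5.1]
width: 0.197
```

move_arm([
  {"x": 0, "y": 0.2, "z": 0, "rx": 0, "ry": 0, "rz": 0},
])

```text
clock: 21.3
position: [0.5389, -0.0023, 0.1226]
ee_rot: [-1.211, -1.211, 1.208]
force: [-1.0, 0.3, 5.0]
width: 0.198
```

move_arm([
  {"x": 0, "y": 0.2, "z": 0.03, "rx": 0, "ry": 0, "rz": 0},
])

```text
clock: 21.42
position: [0.5387, -0.0024, 0.1206]
ee_rot: [-1.211, -1.211, 1.208]
force: [-0.2, -0.2, 4.8]
width: 0.194
```

move_arm([
  {"x": 0, "y": 0.2, "z": 0, "rx": 0, "ry": 0, "rz": 0},
])

```text
clock: 21.55
position: [0.5388, -0.0023, 0.1185]
ee_rot: [-1.211, -1.211, 1.208]
force: [-1.1, -0.3, 5.1]
width: 0.192
```

move_arm([
  {"x": 0, "y": 0.2, "z": 0, "rx": 0, "ry": 0, "rz": 0},
])

```text
clock: 21.68
position: [0.539, -0.0023, 0.1167]
ee_rot: [-1.211, -1.211, 1.208]
force: [-0.7, 0.4, 10.0]
width: 0.197
```

move_arm([
  {"x": 0, "y": 0.1, "z": 0, "rx": 0, "ry": 0, "rz": 0},
])

```text
clock: 21.8
position: [0.5396, -0.0024, 0.1163]
ee_rot: [-1.212, -1.212, 1.207]
force: [-1.5, 0.1, 11.0]
width: 0.196
```

```bash
python3 d.py 0.5385 -0.0023 0.115
```

```text
t 21.8 pos [ 0.5396 -0.0024  0.1163] F [-1.5  0.1 11. ] w 18.0
shift cm [0.01 0.13 0.11] turn [ 0.004 -0.     0.   ]
```

move_arm([
  {"x": 0, "y": 0.2, "z": 0.06, "rx": 0.003, "ry": 0, "rz": 0},
])

```text
clock: 21.92
position: [0.5399, -0.0024, 0.1152]
ee_rot: [-1.211, -1.212, 1.207]
force: [-0.8, -0.4, 16.6]
width: 0.193
```

move_arm([
  {"x": 0, "y": 0.2, "z": 0.05, "rx": 0.003, "ry": 0, "rz": 0},
])

```text
clock: 22.05
position: [0.5407, -0.0024, 0.1145]
ee_rot: [-1.211, -1.212, 1.207]
force: [-2.2, -0.2, 18.8]
width: 0.192
```

move_arm([
  {"x": 0, "y": 0.1, "z": 0.05, "rx": 0, "ry": 0, "rz": 0},
  {"x": 0, "y": 0.1, "z": 0.05, "rx": 0, "ry": 0, "rz": 0},
])

```text
clock: 22.3
position: [0.5416, -0.0024, 0.1146]
ee_rot: [-1.213, -1.215, 1.204]
force: [-2.2, -0.2, 14.3]
width: 0.194
```

move_arm([
  {"x": 0, "y": 0.1, "z": 0.05, "rx": 0, "ry": 0, "rz": 0},
  {"x": 0, "y": 0.1, "z": 0.05, "rx": 0, "ry": 0, "rz": 0},
])

```text
clock: 22.55
position: [0.5423, -0.0024, 0.1146]
ee_rot: [-1.216, -1.218, 1.202]
force: [-1.8, 0.0, 14.0]
width: 0.197
```

move_arm([
  {"x": 0, "y": 0.2, "z": 0.2, "rx": 0.008, "ry": 0, "rz": 0},
  {"x": 0, "y": 0.15, "z": 0.15, "rx": 0.006, "ry": 0, "rz": 0},
])

```text
clock: 22.8
position: [0.5423, -0.0025, 0.1142]
ee_rot: [-1.211, -1.213, 1.204]
force: [-1.5, 0.2, 16.2]
width: 0.193
```

```bash
python3 d.py 0.5387 -0.0023 0.115
```

```text
t 22.8 pos [ 0.5423 -0.0025  0.1142] F [-1.5  0.2 16.2] w 17.7
shift cm [ 0.02 -0.08  0.35] turn [ 0.004 -0.001  0.003]
```

move_arm([
  {"x": 0, "y": 0.17, "z": 0.35, "rx": 0.007, "ry": 0, "rz": 0.002},
  {"x": 0, "y": 0.17, "z": 0.2, "rx": 0.005, "ry": 0, "rz": 0},
])

```text
clock: 23.05
position: [0.541, -0.0024, 0.1142]
ee_rot: [-1.209, -1.21, 1.206]
force: [-0.1, 0.6, 17.5]
width: 0.197
```

move_arm([
  {"x": 0, "y": 0.17, "z": 0.2, "rx": 0.005, "ry": 0, "rz": 0},
  {"x": 0, "y": 0.17, "z": 0.1, "rx": 0.003, "ry": 0, "rz": 0},
])

```text
clock: 23.3
position: [0.5417, -0.0025, 0.1141]
ee_rot: [-1.209, -1.21, 1.206]
force: [-2.1, -1.1, 18.5]
width: 0.193
```

The press held between 14 and 19 N for over a second. The rod's end is about 41 mm below the rim, within the 26–49 mm band. I'll withdraw straight up.

move_arm([
  {"x": 0, "y": -0.5, "z": 0.2, "rx": 0, "ry": 0, "rz": 0},
  {"x": 0, "y": -1, "z": 0.05, "rx": 0, "ry": 0, "rz": 0},
  {"x": 0, "y": -2, "z": 0, "rx": 0, "ry": 0, "rz": 0},
  {"x": 0, "y": -2.5, "z": 0, "rx": 0, "ry": 0, "rz": 0},
  {"x": 0, "y": -3, "z": 0, "rx": 0, "ry": 0, "rz": 0},
  {"x": 0, "y": 0, "z": 0, "rx": 0, "ry": 0, "rz": 0},
])

```text
clock: 24.05
position: [0.5368, -0.0026, 0.2061]
ee_rot: [-1.205, -1.206, 1.208]
force: [0.3, 0.2, -1.1]
width: 0.196
```

```bash
python3 d.py 0.5326 -0.2304 0.1;python3 - <<'E'
from h import *
for n in ('wrist','scene'):cv2.imwrite(f'pics/{n}15.png',arm.get_image(n))
a=cv2.imread('pics/scene15.png')[130:210,290:370];b=cv2.imread('pics/wrist15.png')[140:240,270:370]
cv2.imwrite('pics/z16.png',np.hstack([cv2.resize(a,(400,400),interpolation=2),cv2.resize(b,(400,400),interpolation=2)]))
E
```

```text
t 24.05 pos [ 0.5368 -0.0026  0.2061] F [ 0.3  0.2 -1.1] w 18.0
shift cm [-22.8   10.56   0.35] turn [-0.004 -0.001  0.002]
```

View pics/z16.png

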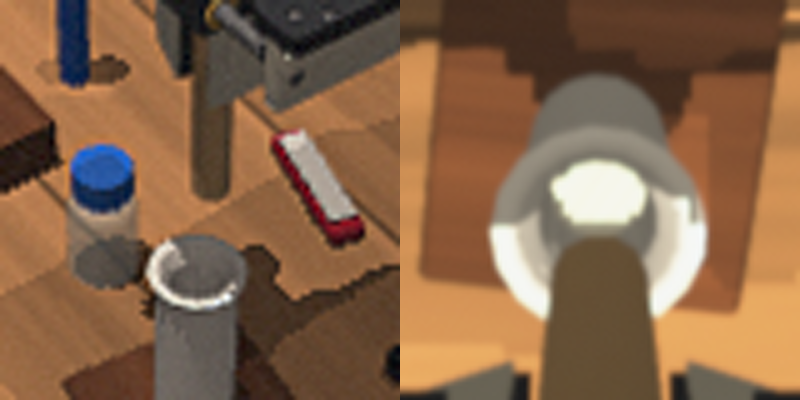

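The roll's white top shows deep in the bore, and the rod has not slipped (front end edge at row ~200, as before). Back to the stand.

move_arm([
  {"x": -4, "y": 0, "z": 0.1, "rx": -0.004, "ry": 0, "rz": 0.002},
  {"x": -5, "y": 0, "z": 0.1, "rx": 0, "ry": 0, "rz": 0},
  {"x": -5, "y": 0, "z": 0.1, "rx": 0, "ry": 0, "rz": 0},
  {"x": -5, "y": 0, "z": 0, "rx": 0, "ry": 0, "rz": 0},
  {"x": -3, "y": 0, "z": 0, "rx": 0, "ry": 0, "rz": 0},
  {"x": 0, "y": 0, "z": 0, "rx": 0, "ry": 0, "rz": 0},
  {"x": 0, "y": 0, "z": 0, "rx": 0, "ry": 0, "rz": 0},
])

```text
clock: 25.02
position: [0.5271, -0.2255, 0.1944]
ee_rot: [-1.192, -1.199, 1.218]
force: [-0.8, 1.0, -0.8]
width: 0.194
```

```bash
python3 d.py 0.5326 -0.2304 0.1
```

```text
t 25.02 pos [ 0.5271 -0.2255  0.1944] F [-0.8  1.  -0.8] w 17.8
shift cm [-0.52  9.43 -0.72] turn [-0.019  0.003  0.003]
```

move_arm([
  {"x": -0.5, "y": 1.5, "z": -0.6, "rx": -0.019, "ry": 0.003, "rz": 0.003},
  {"x": 0, "y": 1.5, "z": 0, "rx": 0, "ry": 0, "rz": 0},
  {"x": 0, "y": 1.5, "z": 0, "rx": 0, "ry": 0, "rz": 0},
  {"x": 0, "y": 0, "z": 0, "rx": 0, "ry": 0, "rz": 0},
  {"x": 0, "y": 0, "z": 0, "rx": 0, "ry": 0, "rz": 0},
])

```text
clock: 25.65
position: [0.533, -0.2248, 0.1459]
ee_rot: [-1.202, -1.213, 1.213]
force: [0.5, 0.5, -0.8]
width: 0.195
```

```bash
python3 d.py 0.5326 -0.2304 0.09
```

```text
t 25.65 pos [ 0.533  -0.2248  0.1459] F [ 0.5  0.5 -0.8] w 17.9
shift cm [-0.57  5.59  0.03] turn [-0.003  0.006  0.003]
```

move_arm([
  {"x": -0.57, "y": 0.5, "z": 0.03, "rx": -0.003, "ry": 0.006, "rz": 0.003},
  {"x": 0, "y": 1.5, "z": 0, "rx": 0, "ry": 0, "rz": 0},
  {"x": 0, "y": 1.5, "z": 0, "rx": 0, "ry": 0, "rz": 0},
  {"x": 0, "y": 1, "z": 0, "rx": 0, "ry": 0, "rz": 0},
  {"x": 0, "y": 0, "z": 0, "rx": 0, "ry": 0, "rz": 0},
  {"x": 0, "y": 0, "z": 0, "rx": 0, "ry": 0, "rz": 0},
])

```text
clock: 26.4
position: [0.5329, -0.2312, 0.0979]
ee_rot: [-1.21, -1.209, 1.209]
force: [0.4, 0.4, 0.7]
width: 0.194
```

```bash
python3 d.py 0.5326 -0.2304 0.09
```

```text
t 26.4 pos [ 0.5329 -0.2312  0.0979] F [0.4 0.4 0.7] w 17.8
shift cm [0.08 0.79 0.03] turn [ 0.001 -0.    -0.001]
```

move_arm([
  {"x": 0.08, "y": 0.9, "z": 0.03, "rx": 0, "ry": 0, "rz": 0},
  {"x": 0, "y": 0, "z": 0, "rx": 0, "ry": 0, "rz": 0},
  {"x": 0, "y": 0, "z": 0, "rx": 0, "ry": 0, "rz": 0},
])

```text
clock: 26.78
position: [0.5331, -0.2304, 0.089]
ee_rot: [-1.211, -1.21, 1.209]
force: [-0.2, -1.1, -0.2]
width: 0.196
```

```bash
python3 d.py 0.5326 -0.2304 0.0545;python3 - <<'E'
from h import *
for n in ('wrist','scene'):cv2.imwrite(f'pics/{n}16.png',arm.get_image(n))
a=cv2.imread('pics/scene16.png')[100:180,240:320];b=cv2.imread('pics/wrist16.png')[140:240,270:370]
cv2.imwrite('pics/z17.png',np.hstack([cv2.resize(a,(400,400),interpolation=2),cv2.resize(b,(400,400),interpolation=2)]))
E
```

```text
t 26.77 pos [ 0.5331 -0.2304  0.089 ] F [-0.2 -1.1 -0.2] w 17.9
shift cm [0.   3.45 0.05] turn [ 0.002 -0.    -0.001]
```

View pics/z17.png

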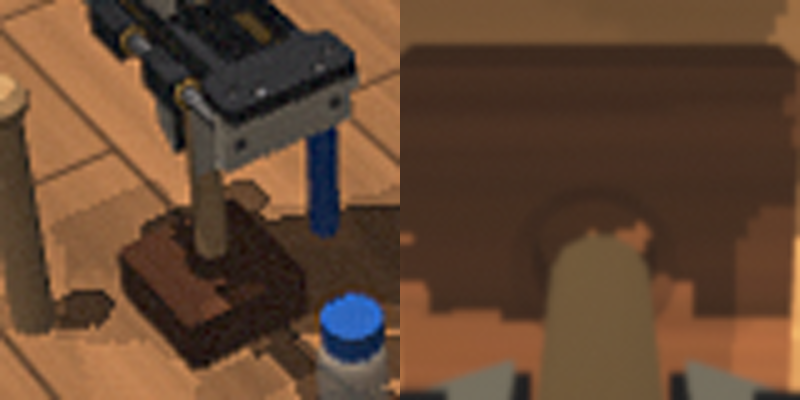

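The rod is centred over the hole (hole about x 600, rod about x 600 in the zoom). I'll lower it.

move_arm([
  {"x": 0, "y": 0.8, "z": 0.05, "rx": 0.002, "ry": 0, "rz": 0},
  {"x": 0, "y": 0.8, "z": 0, "rx": 0, "ry": 0, "rz": 0},
  {"x": 0, "y": 0, "z": 0, "rx": 0, "ry": 0, "rz": 0},
])

```text
clock: 27.25
position: [0.5325, -0.2303, 0.0718]
ee_rot: [-1.21, -1.209, 1.21]
force: [-0.1, -0.3, -0.8]
width: 0.194
```

```bash
python3 d.py 0.5326 -0.2304 0.0545
```

```text
t 27.25 pos [ 0.5325 -0.2303  0.0718] F [-0.1 -0.3 -0.8] w 17.8
shift cm [-0.01  1.73 -0.01] turn [-0.    -0.    -0.001]
```

move_arm([
  {"x": 0, "y": 0.8, "z": 0, "rx": 0, "ry": 0, "rz": 0},
  {"x": 0, "y": 0.6, "z": 0, "rx": 0, "ry": 0, "rz": 0},
  {"x": 0, "y": 0.3, "z": 0, "rx": 0, "ry": 0, "rz": 0},
  {"x": 0, "y": 0, "z": 0, "rx": 0, "ry": 0, "rz": 0},
])

```text
clock: 27.75
position: [0.5323, -0.2303, 0.0533]
ee_rot: [-1.209, -1.208, 1.21]
force: [0.2, -0.3, 0.1]
width: 0.193
```

```bash
python3 d.py 0.5326 -0.2304 0.0535
```

```text
t 27.75 pos [ 0.5323 -0.2303  0.0533] F [ 0.2 -0.3  0.1] w 17.7
shift cm [-0.01 -0.02 -0.03] turn [-0.001 -0.    -0.001]
```

move_arm([
  {"x": 0, "y": 0, "z": 0, "rx": 0, "ry": 0, "rz": 0},
  {"x": 0, "y": 0, "z": 0, "rx": 0, "ry": 0, "rz": 0},
  {"x": 0, "y": 0, "z": 0, "rx": 0, "ry": 0, "rz": 0},
  {"x": 0, "y": 0, "z": 0, "rx": 0, "ry": 0, "rz": 0},
  {"x": 0, "y": 0, "z": 0, "rx": 0, "ry": 0, "rz": 0},
  {"x": 0, "y": 0, "z": 0, "rx": 0, "ry": 0, "rz": 0},
], jaw=6)

```text
clock: 28.5
position: [0.533, -0.2306, 0.0542]
ee_rot: [-1.211, -1.209, 1.21]
force: [-0.6, 0.3, 0.2]
width: 0.65
```

move_arm([
  {"x": 0, "y": -1, "z": 0, "rx": 0, "ry": 0, "rz": 0},
  {"x": 0, "y": -2, "z": 0, "rx": 0, "ry": 0, "rz": 0},
  {"x": 0, "y": 0, "z": 0, "rx": 0, "ry": 0, "rz": 0},
])

```text
clock: 28.88
position: [0.5331, -0.2307, 0.086]
ee_rot: [-1.211, -1.209, 1.209]
force: [-0.1, 0.2, 0.4]
width: 0.653
```

```bash
python3 d.py 0.5326 -0.2304 0.2
```

```text
t 28.88 pos [ 0.5331 -0.2307  0.086 ] F [-0.1  0.2  0.4] w 59.9
shift cm [  0.02 -11.4    0.04] turn [ 0.001 -0.    -0.001]
```

move_arm([
  {"x": 0, "y": -2, "z": 0, "rx": 0, "ry": 0, "rz": 0},
  {"x": 0, "y": -4, "z": 0, "rx": 0, "ry": 0, "rz": 0},
  {"x": 0, "y": -5, "z": 0, "rx": 0, "ry": 0, "rz": 0},
  {"x": 0, "y": -5, "z": 0, "rx": 0, "ry": 0, "rz": 0},
  {"x": 0, "y": 0, "z": 0, "rx": 0, "ry": 0, "rz": 0},
])

```text
clock: 29.5
position: [0.532, -0.2299, 0.2489]
ee_rot: [-1.208, -1.208, 1.21]
force: [0.5, 0.5, 0.2]
width: 0.654
```

```bash
python3 d.py 0.5326 -0.2304 0.2;python3 - <<'E'
from h import *
for n in ('wrist','scene'):cv2.imwrite(f'pics/{n}17.png',arm.get_image(n))
E
```

```text
t 29.5 pos [ 0.532  -0.2299  0.2489] F [0.5 0.5 0.2] w 60.0
shift cm [-0.05  4.89 -0.07] turn [-0.002 -0.    -0.   ]
```

View pics/wrist17.png

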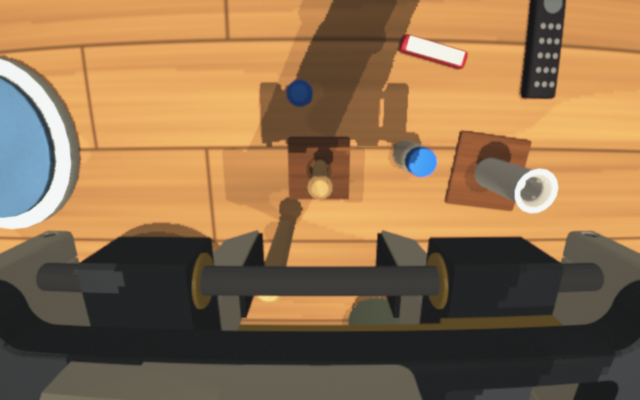

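View pics/scene17.png

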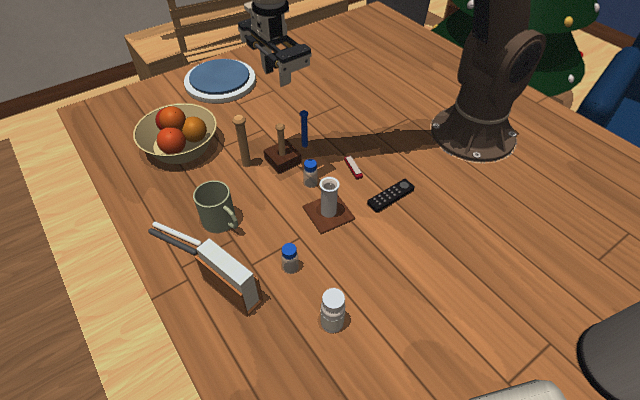

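The rod stands upright in its stand, with the knob at scene (281,126) as at the start. The roll is inside the tube, and the mug, shakers, remote, knife and bottle look the same as at the start. I'll do a quick pixel comparison against the first picture, then hand in.

```bash
python3 - <<'E'
from h import *
a=cv2.imread('pics/scene0.png');b=cv2.imread('pics/scene17.png')
for n,(u,v,w,h) in dict(rod=(268,118,26,30),mug=(190,178,50,55),shA=(300,155,22,32),shB=(278,240,25,35),remote=(362,175,58,40),knife=(340,150,26,32),bottle=(315,285,35,50)).items():
    r=cv2.phaseCorrelate(np.float32(cv2.cvtColor(a[v:v+h,u:u+w],6)),np.float32(cv2.cvtColor(b[v:v+h,u:u+w],6)))
    print(n,np.round(r[0],2),round(r[1],2))
s=arm.observe();print(s['clock'],abs(s['dq']).max(),s['force'])
arm.sign_off()
E
```

```text
rod [ 0.64 -0.27] 0.71
mug [0.   0.01] 1.0
shA [-0.08 -0.02] 0.54
shB [0.46 0.03] 1.03
remote [-0.01 -0.03] 0.98
knife [0.75 0.03] 0.9
bottle [ 0.07 -0.04] 1.0
29.6 0.02959745643861193 [-0.01273442  1.09699217 -0.72534339]
the job is handed in; nothing more can be done
```

I put the roll in the tube's mouth, pushed it down with the rod until it bottomed out, stood the rod back in its stand and handed the job in at 29.6 s. No verdict is reported.

- **Missed grasp:** The first try at the roll closed on air above it. The wrist pictures showed the fingertips ending about 40 mm short of where the reported tool point puts them. This disagrees with the 19 mm given in the interface text. I corrected for it, and the second grasp held.
- **Placing the roll:** It went about 18 mm into the mouth at 5.2 N and stood centred and upright when let go.
- **Pushing it home:** Rubbing was about 5 N all the way down. After bottoming out, the readings taken were 14 to 19 N for over a second, with no reading above 19 N. The rod's end was then about 41 mm below the rim, taking the rod as not having slipped in the grip.
- **Last checks:** The rod stands in its hole within a pixel of its starting image, and the roll's top shows deep in the bore. The gripper is open and clear. The mug, shakers, remote, penknife and tablet bottle match the first scene picture to under 1 pixel, though the match for shaker_a was weak (0.54) because of changed shadow.

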